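Find the sanding block in the lidded boxes and set it on the board

ROBOT

A 6-joint arm with a two-finger parallel gripper is mounted at the origin on the work surface. World frame = base frame: x ahead of the robot, y to its left, z up, the work surface at z = 0. Lengths are in m, angles in degrees, forces in N, time in s.
With the tool pointing down it reaches from about 0.35 to 0.875 m from the base axis. Payload 4.2 kg.
Tool frame: the origin (TCP) lies on the centre line of the jaws, within the pads' length; the fingertips stand tip_reach ahead of it and the grasp point (between the pads) is the TCP (tip_reach is the distance from the TCP to the fingertips, in m); z points along the fingers, y is the line along which they close (so a half turn about z gives the same grasp; the last joint's range is limited). The gripper opens to 87 mm and grips with 3 to 60 N. Pads are 19 mm wide; open, the fingers measure 117 mm over their backs; the gripper's body (75 mm by 190 mm) begins 51 mm behind the grasp point.
Start: joints at [86.322, 22.042, 0.453, 0, -68.411, -14.817], TCP at [0.198, 0.593, 0.242] pointing down, gripper open.
Joint ranges: [-179.83, 179.83], [-69.29, 118.12], [-61.27, 80.66], [-181.25, 117.63], [-171.15, -9.14], [-177.46, 177.46]. Speed limits (degrees/s): [159.86, 159.86, 180, 180, 180, 180].

INTERFACE

Orientations are given as a 3x3 rotation matrix whose columns are the frame's x, y, z axes.
In Python, from station import sense, capture, finish_job, tip_reach gives the robot as it stands.
- The arm moves only by the tool arm_command, never from a script. Its argument "deltas" is a list of rows, each a list of 7 numbers: the turn, a rotation vector about the tool's x, y, z in rad, then the shift along the tool's x, y, z in cm, then the closure, from -1 (fully open) to 1 (shut), so that 0 is half open. In form: [[rx, ry, rz, dx, dy, dz, hand], ...]. A call has 1 to 8 rows; each row is the pose to reach, as a shift and turn from the pose commanded when the call began, along the tool's axes at that moment; what a row does not reach only later rows make up. A row lasts 1/12 s, in which the tool goes at most 41.7 mm and 7.16 degrees, less where a joint would pass 70% of its speed; a pose out of reach is approached as far as the arm can. A call with a gripper value outside its range is refused whole. The fingers move at their own pace and stop on an object; the grip force is fixed at half the most. Time passes only in rows, so rows that repeat a pose let the fingers close. It gives the time, the measured TCP pose, the force, the opening and the grip force at its end, in the units of the state.
- sense(): the state, without advancing time (a new reading comes with each control period).
- capture(name): name is "scene" or "top"; returns a dict with "pixels" (480x640x3 uint8, blue, green, red), "fovy" (degrees; the focal length in pixels is half the picture's height over the tangent of half this angle, whatever the lens; pixels are square), "cx", "cy" (the principal point, pixels), "k1" (the pictures are not rectified: a ray, as slopes to the right and down, at radius r is drawn at 1 + k1 r^2 times it, then the intrinsics apply), "rvec" (rotation vector, rad) and "tvec" (3), from world to camera coordinates, as OpenCV has them. Camera axes: x right, y down, z forward; pixel columns grow to the right and rows downward; lengths in m; the calibration is good to about 2 mm. A picture is of the moment at which its call begins. There is no depth.
- finish_job(): hands the job in; it is judged then, once.
The state is a dict: "time_s": time; "joints": joint angles; "joint_velocities": joint speeds; "effort": joint torques, N m; "tcp_pos": TCP position; "ee_rot": TCP orientation; "wrist_force": force on the tool from outside, world axes, zero at the start; "moment": the same for the moment, N m; "gripper_width": opening from 0.0 (shut) to 1.0 (fully open); "gripper_force": force on a finger pad.
Only numpy, scipy, OpenCV 4.12 (cv2) and the standard library are available. Lean on these libraries where they do the work, as an engineer would, in place of code of your own. Each camera call takes 0.05 s, during which the arm holds its last target. There are 200 camera calls.

TASK

The sanding block, the one with a raised grip along its top, is in one of the three lidded boxes. Lift the lids to find it, take it out, and set it grip up in the middle of the board lying on the bench, lengthwise with the board, letting go only once it rests flat there. Leave what is in the other boxes where it is, and do not disturb the things lying about; lids you have lifted may stay open.

Things in the scene. Friction and masses are not known exactly. Their poses are not given: they have to be found in the camera images.
- box_a: One of three identical wooden boxes, each fixed on a stand that leans it 25 degrees: mouth normal (-sin25, 0, cos25), upslope (cos25, 0, sin25) in own axes (x away from the robot, y across, z up). Origin: on the bench under the box's middle; the middle of its underside is 45 mm above. Outside 130 mm upslope, 130 across, 66 deep; walls and floor 7 mm.
- lid_a (a joint): Hinged wooden lid of box_a: 0 = shut, grows as it is lifted, stop at 1.6 rad. Stiff hinge (0.18 N m friction, lid 130 g): it stays where it is left. The lid is 134 x 134 x 10 mm, hinged on the high far edge of the box, axis along the box's y; fully open it still leans over the mouth, as seen from straight above.
- lid_a_pull (a point): Grip point of lid_a's wooden pull, a bar 16 mm wide (box y) and 16 mm high that juts 59 mm out from the middle of the lid's low front edge. Point: at mid width and height, 30 mm out from the lid's edge, 162 mm from the hinge along the lid. Moves with the lid; x up the lid to the hinge, y along the hinge, z the lid's outward normal.
- lid_a_hinge (a point): Middle of lid_a's hinge line, at the lid's underside; the line runs along the box's y.
- box_b: One of three identical wooden boxes, each fixed on a stand that leans it 25 degrees: mouth normal (-sin25, 0, cos25), upslope (cos25, 0, sin25) in own axes (x away from the robot, y across, z up). Origin: on the bench under the box's middle; the middle of its underside is 45 mm above. Outside 130 mm upslope, 130 across, 66 deep; walls and floor 7 mm.
- lid_b (a joint): Hinged wooden lid of box_b: 0 = shut, grows as it is lifted, stop at 1.6 rad. Stiff hinge (0.18 N m friction, lid 130 g): it stays where it is left. The lid is 134 x 134 x 10 mm, hinged on the high far edge of the box, axis along the box's y; fully open it still leans over the mouth, as seen from straight above.
- lid_b_pull (a point): Grip point of lid_b's wooden pull, a bar 16 mm wide (box y) and 16 mm high that juts 59 mm out from the middle of the lid's low front edge. Point: at mid width and height, 30 mm out from the lid's edge, 162 mm from the hinge along the lid. Moves with the lid; x up the lid to the hinge, y along the hinge, z the lid's outward normal.
- lid_b_hinge (a point): Middle of lid_b's hinge line, at the lid's underside; the line runs along the box's y.
- box_c: One of three identical wooden boxes, each fixed on a stand that leans it 25 degrees: mouth normal (-sin25, 0, cos25), upslope (cos25, 0, sin25) in own axes (x away from the robot, y across, z up). Origin: on the bench under the box's middle; the middle of its underside is 45 mm above. Outside 130 mm upslope, 130 across, 66 deep; walls and floor 7 mm.
- lid_c (a joint): Hinged wooden lid of box_c: 0 = shut, grows as it is lifted, stop at 1.6 rad. Stiff hinge (0.18 N m friction, lid 130 g): it stays where it is left. The lid is 134 x 134 x 10 mm, hinged on the high far edge of the box, axis along the box's y; fully open it still leans over the mouth, as seen from straight above.
- lid_c_pull (a point): Grip point of lid_c's wooden pull, a bar 16 mm wide (box y) and 16 mm high that juts 59 mm out from the middle of the lid's low front edge. Point: at mid width and height, 30 mm out from the lid's edge, 162 mm from the hinge along the lid. Moves with the lid; x up the lid to the hinge, y along the hinge, z the lid's outward normal.
- lid_c_hinge (a point): Middle of lid_c's hinge line, at the lid's underside; the line runs along the box's y.
- sanding_block_mid (a point): The sanding block, in one of the boxes: cork base 96 x 54 x 18 mm with a raised wooden grip along its top, 76 long x 24 wide x 32 high; 50 mm high in all, about 220 g. Point: its centre, 25 mm above its underside; x along it, y across the grip, z up out of the grip. It lies on the sloping floor against the low front wall, length upslope, grip to the mouth.
- sanding_block: The same block; origin at the centre of its underside, same axes.
- board_top (a point): Middle of the top face of a flat wooden board lying fixed on the bench between two low steel stops (18 mm high): 200 long (x) x 110 wide (y) x 25 mm thick; z up.
- board: The same board; origin at the centre of its underside, on the bench.
- offcut_mid (a point): Plain flat wooden offcut, 90 x 54 x 26 mm, no grip on it, in another of the boxes. Point: its centre. To be left in its box.
- disc_mid (a point): Plain wooden disc, 84 mm diameter, 24 mm thick, in another of the boxes. Point: its centre. To be left in its box.
- mallet_head (a point): Bystander: wooden mallet lying on the bench, 200 mm long, head 44 mm diameter x 90 mm. Point: centre of the head; the handle runs to -x.
- try_square: Bystander: try square lying on the bench, stock 110 mm along y and 18 mm high, steel blade 150 mm along +x. Origin: under the middle of the stock.
Things that resemble listed ones, but are neither listed nor needed, are in the scene too. What is shaped like the board but orange or yellow is not meant.

How it is judged:
By the outcome, as a careful person would: the job done as asked, in the order asked, and still so for the second after the job is handed in, with the robot touching nothing.
It also fails if it takes over 72 s, if anything falls off the work surface, if the arm or the gripper's body presses on something with over 40 N, if the wrist force passes 120 N, or if a joint passes its speed limit or range.

## Working session

There is one attempt and no reset: what is moved stays moved. The work goes in short steps, Python scripts to look and compute and a tool call to move; the robot and the scene stay as the last step left them, time stands still between calls to the robot, and variables do not carry over. Pictures are saved under pics/ and viewed, at most 10 in all, crops included, and the job is handed in when it is done.

Besides the shell and the picture viewer there is one more tool, called after "Request:" as a command line: name --pt "numbers of a row" for each row, then --argument value for the rest. arm_command: Moves the arm, as the interface text tells. Its arguments: {"type":"object","properties":{"deltas":{"type":"array"}},"required":["deltas"]}

```bash
mkdir -p pics; ls
python3 - <<'E'
from station import sense,capture,tip_reach
import cv2
print(tip_reach);s=sense();print(s)
for n in("scene","top"):
    c=capture(n);cv2.imwrite(f"pics/{n}0.png",c["pixels"]);print({k:v for k,v in c.items() if k!="pixels"})
E
```

```text
pics
0.019
{'time_s': 0.0, 'joints': array([ 8.63237719e+01,  2.20906416e+01,  3.79010884e-01, -2.80536524e-02,
       -6.84123672e+01, -1.48168396e+01]), 'joint_velocities': array([ 0.02985452,  0.02760349, -0.03374098, -0.05482218, -0.07330149,
        0.02558864]), 'effort': array([-5.48005446e-04, -3.90668964e+01,  1.87402761e+01,  4.21992436e+00,
        1.10252472e-02, -1.90599062e-04]), 'tcp_pos': array([0.19804677, 0.59218912, 0.24045801]), 'ee_rot': array([[ 9.48304761e-01, -3.17360566e-01, -5.93107411e-04],
       [-3.17361099e-01, -9.48302375e-01, -2.13048388e-03],
       [ 1.13686401e-04,  2.20857722e-03, -9.99997555e-01]]), 'wrist_force': array([-0.82782372,  0.03006131,  0.25156432]), 'moment': array([ 0.02140711, -0.05186425,  0.01109128]), 'gripper_force': 0.0, 'gripper_width': 1.0027757500992742}
{'fovy': 49.950164881176335, 'cx': 320.79418364205196, 'cy': 243.75523300858845, 'k1': 0.00017916111000324892, 'rvec': array([ 2.09698408,  0.70450547, -0.34014286]), 'tvec': array([-0.48046715, -0.04937741,  1.42836088])}
{'fovy': 56.19149621847508, 'cx': 319.537173971583, 'cy': 248.75667899220687, 'k1': 0.010229168476941507, 'rvec': array([ 2.20140815, -2.16088482,  0.11083171]), 'tvec': array([0.11365805, 0.54027196, 1.10131085])}
```

View pics/scene0.png

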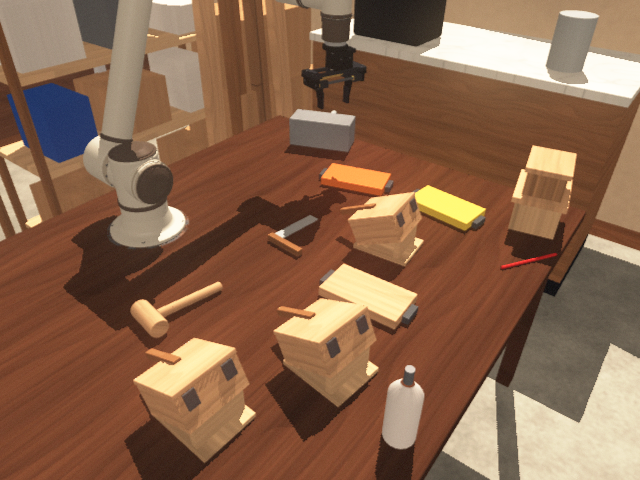

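View pics/top0.png

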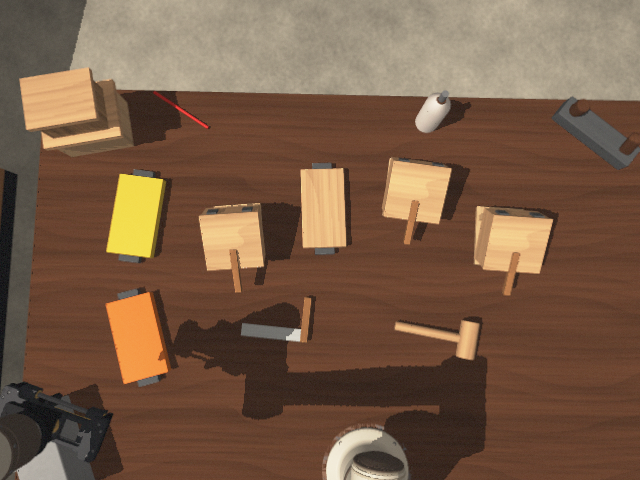

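The top view shows the three boxes with brown pulls: left at (235,238), middle at (418,190) and right at (512,240). The natural board is at (323,207), the mallet at (440,335) and the square at (280,325). The two-drawer tower at top left and the yellow and orange boards are decoys.

```bash
cat > h.py <<'E'
import numpy as np,cv2
from station import sense,capture,tip_reach
def cam(c):
    f=240/np.tan(np.radians(c["fovy"])/2);R=cv2.Rodrigues(c["rvec"])[0]
    return np.array([[f,0,c["cx"]],[0,f,c["cy"]],[0,0,1]]),np.array([c["k1"],0,0,0]),R,np.asarray(c["tvec"])
def ray(c,px):
    K,d,R,t=cam(c);p=cv2.undistortPoints(np.array(px,float).reshape(-1,1,2),K,d).reshape(-1,2)
    return -R.T@t,np.c_[p,np.ones(len(p))]@R
def onz(c,px,z):
    o,d=ray(c,px);return o+d*((z-o[2])/d[:,2])[:,None]
def proj(c,P):
    return cv2.projectPoints(np.array(P,float).reshape(-1,3),c["rvec"],np.array(c["tvec"],float),*cam(c)[:2])[0].reshape(-1,2)
E
python3 - <<'E'
from h import *
c=capture("top");s=capture("scene")
h=cv2.cvtColor(c["pixels"],cv2.COLOR_BGR2HSV)
for n,p in dict(pull=(236,272),pull2=(411,222),pull3=(511,275),lid=(230,235),lidb=(415,185),table=(260,290),table2=(450,260),board=(323,207),stock=(306,320)).items(): print(n,h[p[1],p[0]])
# pulls: brighter than bench, redder than lid
m=((h[...,0]<13)&(h[...,2]>105)&(h[...,1]>120)).astype(np.uint8)
n,l,st,ce=cv2.connectedComponentsWithStats(m)
for i in range(1,n):
    if st[i,4]>60: print("c",i,st[i],ce[i],cv2.minAreaRect(np.argwhere(l==i)[:,::-1].astype(np.float32)))
b=((h[...,0]>=12)&(h[...,0]<22)&(h[...,2]>150)).astype(np.uint8)
for k in cv2.findContours(b,0,2)[0]:
    if cv2.contourArea(k)>800: print("tan",cv2.minAreaRect(k),cv2.approxPolyDP(k,4,True).reshape(-1,2).tolist())
E
```

```text
pull [ 13 149 188]
pull2 [ 13 146 190]
pull3 [ 13 143 192]
lid [ 19 104 243]
lidb [ 20  99 245]
table [ 11 150  97]
table2 [ 10 131  97]
board [ 17 116 234]
stock [ 13 143 176]
c 5 [ 138   91  459   73 9035] [359.84194798 139.59679026] ((367.938232421875, 140.79994201660156), (457.1736145019531, 60.170291900634766), 5.255740642547607)
c 8 [273  94  77   4 125] [314.792  95.256] ((310.99957275390625, 95.521728515625), (76.04724884033203, 2.477675437927246), 1.2453641891479492)
c 259 [  39  156  271   26 2838] [180.63883016 169.14693446] ((173.94332885742188, 167.85415649414062), (269.9961853027344, 20.47079086303711), 1.7508541345596313)
c 260 [ 87 156  76   7 240] [121.25833333 159.39583333] ((124.43609619140625, 159.6929931640625), (75.16007995605469, 5.188987731933594), 3.066485643386841)
c 316 [335 162  53   6 164] [357.86585366 164.57926829] ((360.9891662597656, 164.42279052734375), (52.08544921875, 4.331909656524658), 1.4688007831573486)
c 335 [ 462  165  178   21 1698] [536.50588928 177.31684335] ((550.379638671875, 177.12998962402344), (177.56103515625, 19.831491470336914), 2.
[... 9146 characters left out ...]
539, 273], [552, 219], [494, 215], [489, 207]]
tan ((322.6796875, 207.69769287109375), (78.76402282714844, 43.50347137451172), 88.33971405029297) [[342, 168], [300, 170], [303, 247], [345, 246]]
tan ((413.203125, 203.0816650390625), (62.482887268066406, 81.79138946533203), 9.637537956237793) [[390, 158], [382, 214], [408, 220], [404, 243], [409, 243], [415, 217], [438, 223], [450, 168]]
tan ((329.0, 66.0), (132.0, 620.0), 90.0) [[19, 79], [26, 129], [95, 118], [89, 67], [96, 82], [112, 78], [121, 89], [426, 95], [415, 119], [425, 132], [445, 108], [436, 100], [439, 94], [433, 93], [445, 89], [448, 96], [639, 99], [639, 0], [603, 17], [600, 0], [420, 0], [421, 5], [417, 0], [87, 0], [70, 69]]
```

```bash
cat >> h.py <<'E'
S,C=np.sin(np.radians(25)),np.cos(np.radians(25))
U=np.array([C,0,S]);N=np.array([-S,0,C]);H0=np.array([0,0,.045])+.066*N+.065*U
def Rz(a): return np.array([[np.cos(a),-np.sin(a),0],[np.sin(a),np.cos(a),0],[0,0,1]])
def lidpt(p,d,y,n,q=0.):  # d from hinge along the lid, n above underside, lid angle q
    u=U*np.cos(q)-N*np.sin(q);m=N*np.cos(q)+U*np.sin(q)
    return Rz(p[2])@(H0-d*u+np.array([0,y,0])+n*m)+[p[0],p[1],0]
E
cat > fit.py <<'E'
from h import *
from scipy.optimize import least_squares
t=capture("top");s=capture("scene")
print("camtop",ray(t,[[320,240]])[0])
obs={"L":[(207,270),(263,266),(237.5,292)],"M":[(382,214),(438,223),(406.5,243)],"R":[None,(539.5,273),(506.5,294)]}
h=cv2.cvtColor(t["pixels"],cv2.COLOR_BGR2HSV)
out={};im=[t["pixels"].copy(),s["pixels"].copy()]
for k,o in obs.items():
    md=[(.132,.067,.010),(.132,-.067,.010),(.191,0,.013)]
    x,y=map(int,o[2]);m=np.zeros((480,640),np.uint8);m[y-50:y+3,x-20:x+24]=1
    m&=((h[...,0]>10)&(h[...,0]<16)&(h[...,2]>150)&(h[...,1]>122)).astype(np.uint8)
    l,st,ce=cv2.connectedComponentsWithStats(m)[1:];i=1+np.argmax(st[1:,4])
    md.append((.1615,0,.012));o=o+[tuple(ce[i])]
    g0=onz(t,[o[3]],.07)[0]
    def f(p): return np.concatenate([proj(t,lidpt(p,*a))[0]-b for a,b in zip(md,o) if b])
    r=least_squares(f,[g0[0]+.118,g0[1],0]);out[k]=r.x
    print(k,st[i].tolist(),ce[i].round(1),"pose",r.x.round(4),np.degrees(r.x[2]).round(1),"res",r.fun.round(1).tolist())
    for c,g in zip((t,s),im):
        q=proj(c,[lidpt(r.x,d,w,.01) for d,w in((-.002,.067),(-.002,-.067),(.132,-.067),(.132,.067))])
        cv2.polylines(g,[q.round().astype(int)],True,(255,0,255),1)
        for w in(-.008,.008): cv2.polylines(g,[proj(c,[lidpt(r.x,.132,w,.013),lidpt(r.x,.191,w,.013)]).round().astype(int)],False,(255,0,0),1)
bp=onz(t,[[342.5,168],[300,169.5],[303,247.5],[345.5,246.5]],.025);print(bp.round(4).tolist())
c=bp.mean(0);e=(bp[0]+bp[1]-bp[2]-bp[3])/2;w=(bp[1]+bp[2]-bp[0]-bp[3])/2
print("board",c,np.degrees(np.arctan2(e[1],e[0])),np.linalg.norm(e),np.linalg.norm(w))
a=np.arctan2(e[1],e[0]);out["board"]=np.array([c[0],c[1],a])
for cc,g in zip((t,s),im):
    P=[Rz(a)@[x,y,0]+[c[0],c[1],.025] for x,y in((.1,.055),(.1,-.055),(-.1,-.055),(-.1,.055))]
    cv2.polylines(g,[proj(cc,P).round().astype(int)],True,(0,0,255),1)
np.savez("poses.npz",**out)
a=cv2.resize(im[0][140:300,180:570],None,fx=2,fy=2);b=cv2.resize(im[1][180:380,130:430],None,fx=1.3,fy=1.3)
v=np.zeros((600,800,3),np.uint8);v[:320,:780]=a;v[330:330+b.shape[0],:b.shape[1]]=b;cv2.imwrite("pics/fit.png",v)
E
python3 fit.py
```

```text
camtop [0.43732885 0.13619069 1.14363154]
L [229, 249, 12, 44, 280] [234.6 269.4] pose [0.5816 0.3312 0.0845] 4.8 res [-1.1, -2.6, 0.0, -2.3, -0.2, -3.1, 1.3, 8.0]
M [404, 200, 16, 44, 299] [410.8 220.7] pose [ 0.7065 -0.1041 -0.1251] -7.2 res [1.3, -1.7, 1.0, -2.7, -0.2, -3.1, -2.1, 7.5]
R [504, 252, 17, 43, 328] [511.4 271.7] pose [ 0.5912 -0.3521 -0.1832] -10.5 res [2.2, -1.1, -0.6, -5.0, -1.6, 6.1]
[[0.745, 0.0691, 0.025], [0.7388, 0.1769, 0.025], [0.5403, 0.1651, 0.025], [0.5448, 0.0589, 0.025]]
board [0.64221816 0.11746563 0.025     ] 3.1646506557645937 0.19961363139523414 0.10713052515003246
```

View pics/fit.png

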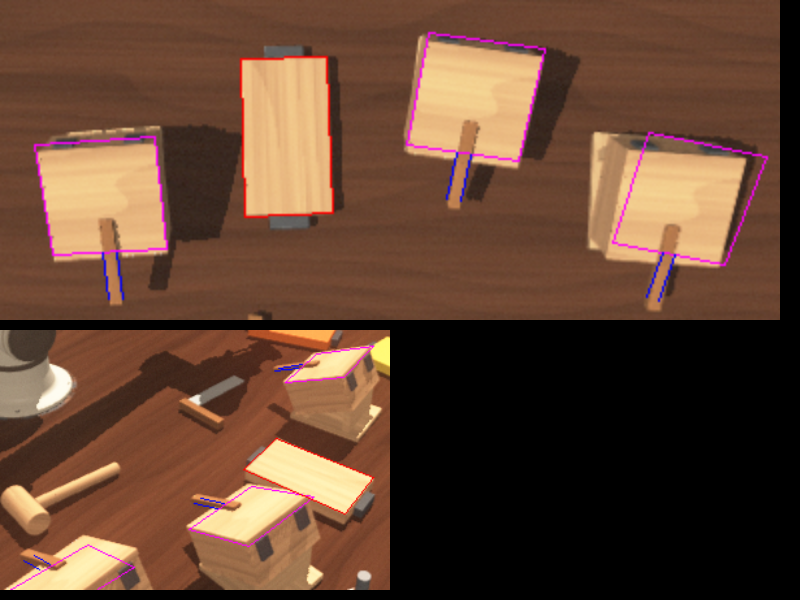

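The overlay shows that the pull lies on top of the lid, overlapping it, so my assumed pull height was too low. The board fits well. I'll refit with the pull above the lid and triangulate the tips to check.

```bash
cat > fit2.py <<'E'
from h import *
from scipy.optimize import least_squares
t=capture("top");s=capture("scene")
obs={"L":[(206.5,270),(264,266.5),(237.5,292),(343,208)],"M":[(382.8,215),(439.5,223),(406.5,243),(280,309.5)],"R":[(483.5,270),(541,273),(506.5,294),(148,352)]}
out=dict(np.load("poses.npz"))
im=[t["pixels"].copy(),s["pixels"].copy()]
for k,o in obs.items():
    (a,d),(b,e)=ray(t,[o[2]]),ray(s,[o[3]])
    l=np.linalg.lstsq(np.c_[d[0],-e[0]],b-a,rcond=None)[0];P,Q=a+l[0]*d[0],b+l[1]*e[0]
    md=[(.132,.067,.010),(.132,-.067,.010),(.191,0,.026)]
    f=lambda p:np.concatenate([proj(t,lidpt(p,*a))[0]-b for a,b in zip(md,o)])
    r=least_squares(f,out[k]);out[k]=r.x
    print(k,"tip tri",P.round(4),"gap",(P-Q).round(4),"model",lidpt(r.x,.191,0,.026).round(4),"pose",r.x.round(4),np.degrees(r.x[2]).round(1),"res",r.fun.round(1).tolist(),"grip",lidpt(r.x,.162,0,.018).round(4))
    for c,g in zip((t,s),im):
        q=proj(c,[lidpt(r.x,d,w,.01) for d,w in((-.002,.067),(-.002,-.067),(.132,-.067),(.132,.067))])
        cv2.polylines(g,[q.round().astype(int)],True,(255,0,255),1)
        for w in(-.008,.008): cv2.polylines(g,[proj(c,[lidpt(r.x,.11,w,.026),lidpt(r.x,.191,w,.026)]).round().astype(int)],False,(255,0,0),1)
np.savez("poses.npz",**out)
a=cv2.resize(im[0][140:300,180:570],None,fx=2,fy=2);b=cv2.resize(im[1][180:390,130:430],None,fx=1.3,fy=1.3)
v=np.zeros((600,800,3),np.uint8);v[:320,:780]=a;v[325:325+b.shape[0],:b.shape[1]]=b;cv2.imwrite("pics/fit2.png",v)
E
python3 fit2.py
```

```text
L tip tri [0.4272 0.3174 0.0669] gap [-0.0059 -0.0043 -0.0007] model [0.4243 0.3162 0.0751] pose [0.5768 0.3289 0.0831] 4.8 res [0.2, -0.6, -0.1, -0.7, -0.1, 1.3] grip [0.4538 0.3186 0.0801]
M tip tri [ 0.5525 -0.0862  0.0632] gap [-0.0022 -0.0018  0.0001] model [ 0.5491 -0.0844  0.0751] pose [ 0.7009 -0.1042 -0.1293] -7.4 res [0.4, -0.6, -0.7, -0.3, 0.3, 0.9] grip [ 0.5786 -0.0883  0.0801]
R tip tri [ 0.4341 -0.3261  0.0641] gap [-0.0006 -0.0005  0.0002] model [ 0.4295 -0.3256  0.0751] pose [ 0.5823 -0.3354 -0.0646] -3.7 res [-0.5, -1.9, -1.3, -0.1, 1.8, 2.0] grip [ 0.4591 -0.3275  0.0801]
```

View pics/fit2.png

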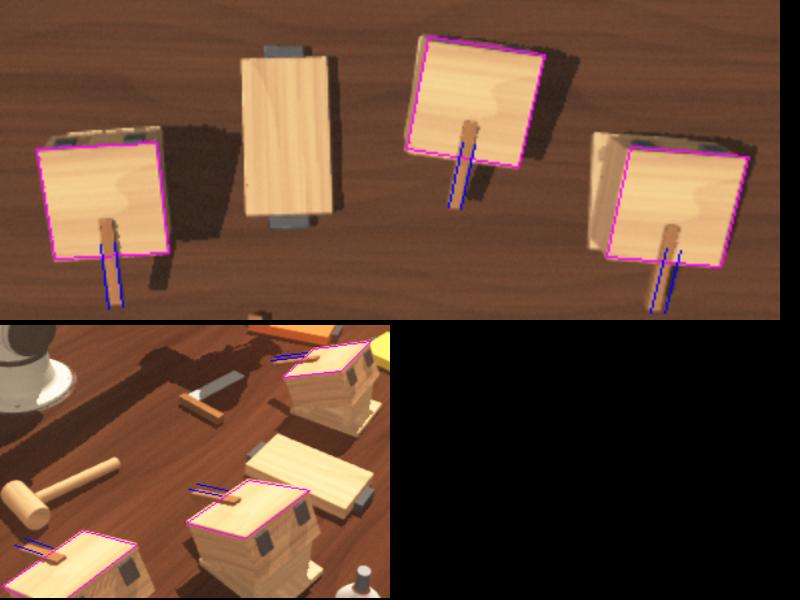

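```bash
sed -i 's/\.026/.013/g; s/0,\.018/0,.005/' fit2.py; python3 fit2.py
```

```text
L tip tri [0.4272 0.3174 0.0669] gap [-0.0059 -0.0043 -0.0007] model [0.4278 0.3174 0.0633] pose [0.575  0.3286 0.0759] 4.4 res [0.0, 0.0, -0.3, 0.2, 0.2, -0.3] grip [0.4574 0.3197 0.0684]
M tip tri [ 0.5525 -0.0862  0.0632] gap [-0.0022 -0.0018  0.0001] model [ 0.5532 -0.086   0.0633] pose [ 0.6997 -0.1038 -0.121 ] -6.9 res [0.5, 0.2, -0.5, 0.0, -0.0, -0.3] grip [ 0.5826 -0.0896  0.0684]
R tip tri [ 0.4341 -0.3261  0.0641] gap [-0.0006 -0.0005  0.0002] model [ 0.4331 -0.3282  0.0633] pose [ 0.5805 -0.3348 -0.0448] -2.6 res [0.0, -0.5, -0.8, 0.1, 0.8, 0.4] grip [ 0.4627 -0.3295  0.0684]
```

View pics/fit2.png

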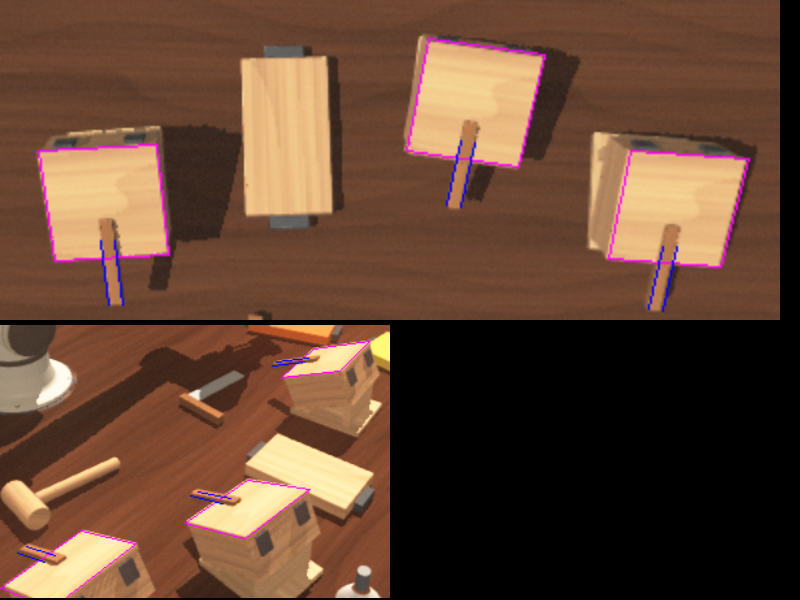

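The model now overlays all three lids and pulls closely. The front corners and pull tips agree to within about 1 px. Next I'll write a planning helper and approach the left box.

```bash
cat >> h.py <<'E'
import json,os
from scipy.spatial.transform import Rotation as Ro,Slerp
P=dict(np.load("poses.npz"))
def tool(yaw,pitch):  # tool y = -(box y); pitch -90 = down
    a=np.radians(pitch);z=np.array([np.cos(a),0,np.sin(a)]);y=np.array([0,-1.,0])
    return Rz(yaw)@np.c_[np.cross(y,z),y,z]
def cmd():
    if os.path.exists("cmd.json"):
        d=json.load(open("cmd.json"));return np.array(d[0]),np.array(d[1])
    return np.array([.198,.593,.242]),tool(np.radians(-18.505),-90)
def plan(way):  # way: (pos,R,hand,rows); prints the rows of each call, keeps the commanded pose
    p,R=cmd();rows=[]
    for q,T,h,n in way:
        sl=Slerp([0,1],Ro.from_matrix([R,T]))
        rows+=[(p+(q-p)*k/n,sl(k/n).as_matrix(),h) for k in range(1,n+1)];p,R=q,T
    p,R=cmd()
    for i in range(0,len(rows),8):
        o=[np.r_[Ro.from_matrix(R.T@T).as_rotvec().round(2),(R.T@(q-p)*100).round(1),h]+0 for q,T,h in rows[i:i+8]]
        print(json.dumps([[float("%g"%v) for v in r] for r in o]))
        p,R=p+R@o[-1][3:6]/100,R@Ro.from_rotvec(o[-1][:3]).as_matrix()
    json.dump([p.tolist(),R.tolist()],open("cmd.json","w"))
def err():
    s=sense();p,R=cmd();print("t %.2f"%s["time_s"],"pos",s["tcp_pos"].round(4),"err mm",((s["tcp_pos"]-p)*1e3).round(1),"rot deg",np.degrees(Ro.from_matrix(R.T@s["ee_rot"]).as_rotvec()).round(1),"F",s["wrist_force"].round(1),"w",round(s["gripper_width"],3),"gf",s["gripper_force"],"j",s["joints"].round(0))
E
python3 - <<'E'
from h import *
p=P["L"];G=lidpt(p,.162,0,.005);T=tool(p[2],-50)
plan([(G-.08*T[:,2],T,-1,12)])
E
```

```text
[[0.01, 0.06, -0.03, 2.4, 1.6, 0.9, -1.0], [0.02, 0.11, -0.06, 4.8, 3.3, 1.9, -1.0], [0.03, 0.17, -0.1, 7.1, 4.9, 2.8, -1.0], [0.05, 0.23, -0.13, 9.5, 6.6, 3.7, -1.0], [0.06, 0.29, -0.16, 11.9, 8.2, 4.7, -1.0], [0.07, 0.34, -0.19, 14.3, 9.8, 5.6, -1.0], [0.08, 0.4, -0.22, 16.6, 11.5, 6.6, -1.0], [0.09, 0.46, -0.25, 19.0, 13.1, 7.5, -1.0]]
[[0.02, 0.06, -0.04, 1.3, 2.3, 1.6, -1.0], [0.03, 0.11, -0.07, 2.6, 4.5, 3.2, -1.0], [0.04, 0.17, -0.1, 3.9, 6.7, 4.9, -1.0], [0.05, 0.23, -0.13, 5.1, 8.9, 6.5, -1.0]]
```

Request:
arm_command --pt "0.01 0.06 -0.03 2.4 1.6 0.9 -1.0" --pt "0.02 0.11 -0.06 4.8 3.3 1.9 -1.0" --pt "0.03 0.17 -0.1 7.1 4.9 2.8 -1.0" --pt "0.05 0.23 -0.13 9.5 6.6 3.7 -1.0" --pt "0.06 0.29 -0.16 11.9 8.2 4.7 -1.0" --pt "0.07 0.34 -0.19 14.3 9.8 5.6 -1.0" --pt "0.08 0.4 -0.22 16.6 11.5 6.6 -1.0" --pt "0.09 0.46 -0.25 19.0 13.1 7.5 -1.0"

```text
time_s: 1.17
tcp_pos: [0.3362, 0.4084, 0.1667]
ee_rot: [[0.891, -0.059, 0.451], [-0.067, -0.998, 0.001], [0.45, -0.031, -0.893]]
wrist_force: [3.1, -0.2, 1.1]
gripper_width: 1.0
gripper_force: 0.0
```

Request:
arm_command --pt "0.02 0.06 -0.04 1.3 2.3 1.6 -1.0" --pt "0.03 0.11 -0.07 2.6 4.5 3.2 -1.0" --pt "0.04 0.17 -0.1 3.9 6.7 4.9 -1.0" --pt "0.05 0.23 -0.13 5.1 8.9 6.5 -1.0" --pt "0.05 0.23 -0.13 5.1 8.9 6.5 -1.0"

```text
time_s: 1.58
tcp_pos: [0.3996, 0.3506, 0.1525]
ee_rot: [[0.784, 0.037, 0.62], [0.024, -0.999, 0.03], [0.62, -0.009, -0.784]]
wrist_force: [1.3, 0.1, 0.8]
gripper_width: 0.998
gripper_force: 0.0
```

Run:
```python
from h import *
err()
p=P["L"];G=lidpt(p,.162,0,.005);T=tool(p[2],-50)
plan([(G,T,-1,5),(G,T,1,3)])
```

```text
t 1.58 pos [0.3996 0.3506 0.1525] err mm [-6.2 34.4 23.2] rot deg [-0.9 -1.7  2. ] F [1.3 0.1 0.8] w 0.998 gf 0.0 j [ 53.  11. -58. 101. -29. -56.]
[[0.0, 0.0, 0.0, 0.0, 0.0, 1.6, -1.0], [0.0, 0.0, 0.0, 0.0, 0.0, 3.2, -1.0], [0.0, 0.0, 0.0, 0.0, 0.0, 4.8, -1.0], [0.0, 0.0, 0.0, 0.0, 0.0, 6.4, -1.0], [0.0, 0.0, 0.0, 0.0, 0.0, 8.0, -1.0], [0.0, 0.0, 0.0, 0.0, 0.0, 8.0, 1.0], [0.0, 0.0, 0.0, 0.0, 0.0, 8.0, 1.0], [0.0, 0.0, 0.0, 0.0, 0.0, 8.0, 1.0]]
```

The joints show the arm near the limits of j3 and j4, so this pitch is too shallow. I'll send one zero-motion row to resync, then use a steeper pitch.

Request:
arm_command --pt "0 0 0 0 0 0 -1" --pt "0 0 0 0 0 0 -1"

```text
time_s: 1.75
tcp_pos: [0.4005, 0.3488, 0.1522]
ee_rot: [[0.786, 0.031, 0.617], [0.019, -0.999, 0.026], [0.618, -0.008, -0.786]]
wrist_force: [1.0, -0.0, 1.3]
gripper_width: 1.002
gripper_force: 0.0
```

Run:
```python
from h import *
s=sense();json.dump([s["tcp_pos"].tolist(),s["ee_rot"].tolist()],open("cmd.json","w"));err()
p=P["L"];G=lidpt(p,.162,0,.005);T=tool(p[2],-78)
plan([(G-.07*T[:,2],T,-1,8)])
```

```text
t 1.75 pos [0.4005 0.3488 0.1522] err mm [0. 0. 0.] rot deg [0. 0. 0.] F [ 1.  -0.   1.3] w 1.002 gf 0.0 j [ 53.  11. -58. 100. -29. -56.]
[[0.0, -0.06, -0.01, 0.3, 0.4, 0.5, -1.0], [0.0, -0.11, -0.01, 0.6, 0.8, 0.9, -1.0], [0.0, -0.17, -0.02, 0.9, 1.2, 1.4, -1.0], [0.01, -0.23, -0.02, 1.2, 1.6, 1.9, -1.0], [0.01, -0.29, -0.03, 1.5, 2.0, 2.3, -1.0], [0.01, -0.34, -0.03, 1.7, 2.4, 2.8, -1.0], [0.01, -0.4, -0.04, 2.0, 2.8, 3.3, -1.0], [0.01, -0.46, -0.04, 2.3, 3.2, 3.7, -1.0]]
```

Request:
arm_command --pt "0.0 -0.06 -0.01 0.3 0.4 0.5 -1.0" --pt "0.0 -0.11 -0.01 0.6 0.8 0.9 -1.0" --pt "0.0 -0.17 -0.02 0.9 1.2 1.4 -1.0" --pt "0.01 -0.23 -0.02 1.2 1.6 1.9 -1.0" --pt "0.01 -0.29 -0.03 1.5 2.0 2.3 -1.0" --pt "0.01 -0.34 -0.03 1.7 2.4 2.8 -1.0" --pt "0.01 -0.46 -0.04 2.3 3.2 3.7 -1.0" --pt "0.01 -0.46 -0.04 2.3 3.2 3.7 -1.0"

```text
time_s: 2.42
tcp_pos: [0.4416, 0.3208, 0.1395]
ee_rot: [[0.968, 0.068, 0.243], [0.068, -0.998, 0.011], [0.244, 0.006, -0.97]]
wrist_force: [2.1, -0.5, 0.4]
gripper_width: 1.003
gripper_force: 0.0
```

Request:
arm_command --pt "0 0 0 0 0 0 -1"

```text
time_s: 2.5
tcp_pos: [0.4437, 0.3227, 0.1403]
ee_rot: [[0.967, 0.063, 0.245], [0.062, -0.998, 0.014], [0.246, 0.002, -0.969]]
wrist_force: [1.1, 1.4, 0.1]
gripper_width: 1.0
gripper_force: 0.0
```

Run:
```python
from h import *
err()
p=P["L"];G=lidpt(p,.162,0,.005);T=tool(p[2],-78)
plan([(G,T,-1,5),(G,T,1,3)])
```

```text
t 2.50 pos [0.4437 0.3227 0.1403] err mm [1.3 4.5 3.3] rot deg [-0.2  2.4  0.4] F [1.1 1.4 0.1] w 1.0 gf 0.0 j [ 58.  16. -34.  21. -34.  18.]
[[0.0, 0.0, 0.0, 0.0, 0.0, 1.4, -1.0], [0.0, 0.0, 0.0, 0.0, 0.0, 2.8, -1.0], [0.0, 0.0, 0.0, 0.0, 0.0, 4.2, -1.0], [0.0, 0.0, 0.0, 0.1, 0.0, 5.6, -1.0], [0.0, 0.0, 0.0, 0.1, 0.0, 7.0, -1.0], [0.0, 0.0, 0.0, 0.1, 0.0, 7.0, 1.0], [0.0, 0.0, 0.0, 0.1, 0.0, 7.0, 1.0], [0.0, 0.0, 0.0, 0.1, 0.0, 7.0, 1.0]]
```

```bash
cat >> h.py <<'E'
def sync():
    s=sense();json.dump([s["tcp_pos"].tolist(),s["ee_rot"].tolist()],open("cmd.json","w"))
E
python3 - <<'E'
from h import *
sync()
p=P["L"];G=lidpt(p,.162,0,.005);T=tool(p[2],-78)
plan([(G,T,-1,6),(G,T,-1,2)])
E
```

```text
[[0.0, -0.01, 0.0, -0.1, 0.1, 1.2, -1.0], [0.0, -0.01, 0.0, -0.2, 0.1, 2.4, -1.0], [0.0, -0.02, -0.01, -0.2, 0.2, 3.7, -1.0], [0.0, -0.03, -0.01, -0.3, 0.3, 4.9, -1.0], [0.0, -0.03, -0.01, -0.4, 0.3, 6.1, -1.0], [0.0, -0.04, -0.01, -0.5, 0.4, 7.3, -1.0], [0.0, -0.04, -0.01, -0.5, 0.4, 7.3, -1.0], [0.0, -0.04, -0.01, -0.5, 0.4, 7.3, -1.0]]
```

Request:
arm_command --pt "0.0 -0.01 0.0 -0.1 0.1 1.2 -1.0" --pt "0.0 -0.01 0.0 -0.2 0.1 2.4 -1.0" --pt "0.0 -0.02 -0.01 -0.2 0.2 3.7 -1.0" --pt "0.0 -0.03 -0.01 -0.3 0.3 4.9 -1.0" --pt "0.0 -0.03 -0.01 -0.4 0.3 6.1 -1.0" --pt "0.0 -0.04 -0.01 -0.5 0.4 7.3 -1.0" --pt "0.0 -0.04 -0.01 -0.5 0.4 7.3 -1.0" --pt "0.0 -0.04 -0.01 -0.5 0.4 7.3 -1.0"

```text
time_s: 3.17
tcp_pos: [0.4575, 0.3139, 0.0667]
ee_rot: [[0.975, 0.074, 0.209], [0.075, -0.997, 0.002], [0.208, 0.014, -0.978]]
wrist_force: [0.4, 0.3, 0.3]
gripper_width: 1.005
gripper_force: 0.0
```

Run:
```python
from h import *
err()
s=sense();print(s["ee_rot"][:,2],lidpt(P["L"],.162,0,.005))
```

```text
t 3.17 pos [0.4575 0.3139 0.0667] err mm [ 0.4 -5.5 -1.6] rot deg [-0.5  0.1 -0.2] F [0.4 0.3 0.3] w 1.005 gf 0.0 j [ 55.  23. -37.  24. -25.  18.]
[ 0.20878841  0.00187782 -0.97795904] [0.45742663 0.31965065 0.06835388]
```

Request:
arm_command --pt "0 0 0 0 -0.5 -0.1 -1" --pt "0 0 0 0 -0.5 -0.1 -1" --pt "0 0 0 0 -0.5 -0.1 1" --pt "0 0 0 0 -0.5 -0.1 1" --pt "0 0 0 0 -0.5 -0.1 1" --pt "0 0 0 0 -0.5 -0.1 1" --pt "0 0 0 0 -0.5 -0.1 1" --pt "0 0 0 0 -0.5 -0.1 1"

```text
time_s: 3.83
tcp_pos: [0.4571, 0.3194, 0.0688]
ee_rot: [[0.975, 0.074, 0.21], [0.075, -0.997, 0.004], [0.21, 0.012, -0.978]]
wrist_force: [-0.6, 1.2, 1.2]
gripper_width: 0.63
gripper_force: 0.0
```

Run:
```python
from h import *
sync();err()
p=P["L"];s=sense();R0=Rz(p[2]);T0=s["ee_rot"];Hn=lidpt(p,0,0,0);v=s["tcp_pos"]-Hn
print("arm",R0.T@v)
w=[]
for k in range(1,17):
    q=1.40*k/16;A=Ro.from_rotvec(q*R0[:,1]).as_matrix()
    w.append((Hn+A@v,Ro.from_rotvec(min(q,1.2)*R0[:,1]).as_matrix()@T0,1,1))
plan(w)
```

```text
t 3.83 pos [0.4571 0.3194 0.0688] err mm [0. 0. 0.] rot deg [0. 0. 0.] F [-0.6  1.2  1.2] w 0.63 gf 0.0 j [ 55.  23. -37.  24. -25.  18.]
arm [-0.149293   -0.0001913  -0.06348695]
[[0.0, -0.09, 0.0, -0.2, 0.0, -1.4, 1.0], [0.0, -0.17, 0.0, -0.3, 0.0, -2.8, 1.0], [0.0, -0.26, 0.0, -0.3, 0.1, -4.2, 1.0], [0.0, -0.35, 0.0, -0.1, 0.1, -5.6, 1.0], [0.0, -0.44, -0.01, 0.2, 0.1, -7.0, 1.0], [0.0, -0.52, -0.01, 0.6, 0.1, -8.4, 1.0], [0.0, -0.61, -0.01, 1.1, 0.1, -9.7, 1.0], [0.0, -0.7, -0.01, 1.8, 0.1, -11.0, 1.0]]
[[0.0, -0.09, 0.0, -0.2, 0.1, -1.4, 1.0], [0.0, -0.17, 0.0, -0.3, 0.1, -2.8, 1.0], [0.0, -0.26, 0.0, -0.3, 0.1, -4.2, 1.0], [0.0, -0.35, 0.0, -0.1, 0.1, -5.6, 1.0], [0.0, -0.44, 0.0, 0.2, 0.1, -7.0, 1.0], [0.0, -0.5, -0.01, 0.6, 0.1, -8.4, 1.0], [0.0, -0.5, -0.01, 1.1, 0.2, -9.7, 1.0], [0.0, -0.5, -0.01, 1.7, 0.2, -10.9, 1.0]]
```

Request:
arm_command --pt "0 0 0 0 0 0 1" --pt "0 0 0 0 0 0 1" --pt "0 0 0 0 0 0 1" --pt "0 0 0 0 0 0 1" --pt "0 0 0 0 0 0 1" --pt "0 0 0 0 0 0 1" --pt "0 0 0 0 0 0 1" --pt "0 0 0 0 0 0 1"

```text
time_s: 4.5
tcp_pos: [0.4571, 0.3199, 0.0687]
ee_rot: [[0.975, 0.075, 0.21], [0.076, -0.997, 0.004], [0.21, 0.012, -0.978]]
wrist_force: [-1.1, 1.0, -1.3]
gripper_width: 0.177
gripper_force: 30.0
```

Gripped (a width of 0.177 is 15.4 mm at 30 N). Now lifting the first half of the arc.

Request:
arm_command --pt "0.0 -0.09 0.0 -0.2 0.0 -1.4 1.0" --pt "0.0 -0.17 0.0 -0.3 0.0 -2.8 1.0" --pt "0.0 -0.26 0.0 -0.3 0.1 -4.2 1.0" --pt "0.0 -0.35 0.0 -0.1 0.1 -5.6 1.0" --pt "0.0 -0.44 -0.01 0.2 0.1 -7.0 1.0" --pt "0.0 -0.52 -0.01 0.6 0.1 -8.4 1.0" --pt "0.0 -0.61 -0.01 1.1 0.1 -9.7 1.0" --pt "0.0 -0.7 -0.01 1.8 0.1 -11.0 1.0"

```text
time_s: 5.17
tcp_pos: [0.4514, 0.3194, 0.1809]
ee_rot: [[0.878, 0.085, -0.471], [0.071, -0.996, -0.049], [-0.474, 0.01, -0.881]]
wrist_force: [-0.1, 1.1, -3.3]
gripper_width: 0.177
gripper_force: 30.1
```

Run:
```python
from h import *
err();s=sense();p=P["L"];v=Rz(p[2]).T@(s["tcp_pos"]-lidpt(p,0,0,0));print(np.linalg.norm(v),v,s["ee_rot"][:,2])
```

```text
t 5.17 pos [0.4514 0.3194 0.1809] err mm [-66.2  -4.5 -87.5] rot deg [-0.  28.4  0.5] F [-0.1  1.1 -3.3] w 0.177 gf 30.06887337192893 j [ 43.  31.   7. -16. -90.  56.]
0.16243519530014744 [-0.15498968  0.00020611  0.04861429] [-0.47122844 -0.04890465 -0.88065436]
```

Request:
arm_command --pt "0.0 -0.09 0.0 -0.2 0.1 -1.4 1.0" --pt "0.0 -0.17 0.0 -0.3 0.1 -2.8 1.0" --pt "0.0 -0.26 0.0 -0.3 0.1 -4.2 1.0" --pt "0.0 -0.35 0.0 -0.1 0.1 -5.6 1.0" --pt "0.0 -0.44 0.0 0.2 0.1 -7.0 1.0" --pt "0.0 -0.5 -0.01 0.6 0.1 -8.4 1.0" --pt "0.0 -0.5 -0.01 1.1 0.2 -9.7 1.0" --pt "0.0 -0.5 -0.01 1.7 0.2 -10.9 1.0"

```text
time_s: 5.83
tcp_pos: [0.5173, 0.3252, 0.2672]
ee_rot: [[0.544, 0.092, -0.834], [0.048, -0.996, -0.078], [-0.838, 0.002, -0.546]]
wrist_force: [-2.1, 3.9, -3.1]
gripper_width: 0.177
gripper_force: 30.0
```

Run:
```python
from h import *
err();s=sense();p=P["L"];v=Rz(p[2]).T@(s["tcp_pos"]-lidpt(p,0,0,0));print(np.linalg.norm(v),v,s["ee_rot"][:,2])
c=capture("top");q=proj(c,[[p[0],p[1],.1]])[0].astype(int);print(q)
cv2.imwrite("pics/t1.png",cv2.resize(c["pixels"][max(q[1]-90,0):q[1]+90,max(q[0]-100,0):q[0]+100],None,fx=3,fy=3))
```

```text
t 5.83 pos [0.5173 0.3252 0.2672] err mm [-0.3  1.4 -1.2] rot deg [ 0.  -0.2 -0.1] F [-2.1  3.9 -3.1] w 0.177 gf 29.999036248773336 j [  34.   47.   41.  -33. -133.   49.]
0.16150783967713245 [-0.08881615  0.00102556  0.13489041] [-0.83399805 -0.07821652 -0.54619541]
[232 228]
```

View pics/t1.png

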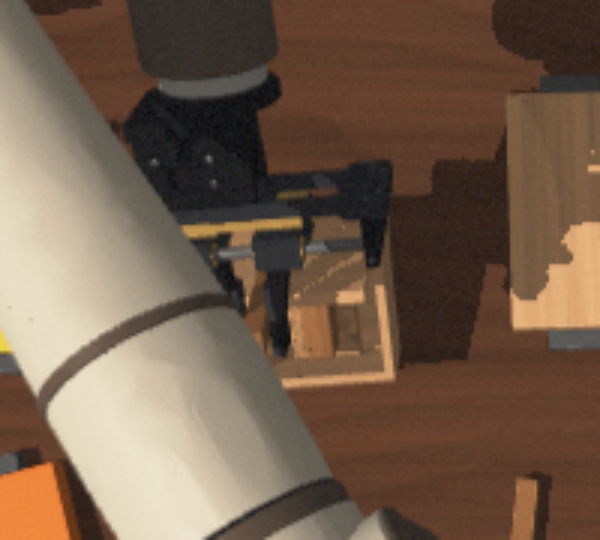

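The lid is up. At crop (320,330) there is an orange-brown bar standing over a darker base, which is probably the sanding block. I'll open the lid a little more, let go, back off and check.

Run:
```python
from h import *
sync();p=P["L"];s=sense();R0=Rz(p[2]);T0=s["ee_rot"];Hn=lidpt(p,0,0,0);v=s["tcp_pos"]-Hn
f=lambda q:Hn+Ro.from_rotvec(q*R0[:,1]).as_matrix()@v
T1=Ro.from_rotvec(.06*R0[:,1]).as_matrix()@T0
w=[(f(.05),T1,1,1),(f(.10),T1,1,1),(f(.14),T1,1,1),(f(.14),T1,1,1),(f(.14),T1,0,4)]
E=f(.14)-.09*T1[:,2]
E2=np.array([.50,.30,.47]);w+=[(E,T1,0,4),(E+[0,0,.06],T1,0,2),(E2,tool(p[2],-110),0,8)]
plan(w)
```

```text
[[0.0, -0.06, 0.0, 0.0, 0.0, -0.8, 1.0], [0.0, -0.06, 0.0, 0.1, 0.0, -1.6, 1.0], [0.0, -0.06, 0.0, 0.2, 0.0, -2.2, 1.0], [0.0, -0.06, 0.0, 0.2, 0.0, -2.2, 1.0], [0.0, -0.06, 0.0, 0.2, 0.0, -2.2, 0.0], [0.0, -0.06, 0.0, 0.2, 0.0, -2.2, 0.0], [0.0, -0.06, 0.0, 0.2, 0.0, -2.2, 0.0], [0.0, -0.06, 0.0, 0.2, 0.0, -2.2, 0.0]]
[[0.0, 0.0, 0.0, 0.0, 0.0, -2.3, 0.0], [0.0, 0.0, 0.0, 0.0, 0.0, -4.5, 0.0], [0.0, 0.0, 0.0, 0.0, 0.0, -6.8, 0.0], [0.0, 0.0, 0.0, 0.0, 0.0, -9.0, 0.0], [0.0, 0.0, 0.0, -2.6, 0.0, -10.5, 0.0], [0.0, 0.0, 0.0, -5.2, 0.0, -12.0, 0.0], [0.0, 0.09, 0.0, -6.9, 0.3, -11.3, 0.0], [0.0, 0.17, 0.0, -8.6, 0.6, -10.5, 0.0]]
[[0.0, 0.09, 0.0, -1.7, 0.3, 0.4, 0.0], [0.0, 0.18, 0.01, -3.5, 0.6, 0.9, 0.0], [0.01, 0.27, 0.01, -5.3, 0.9, 1.3, 0.0], [0.01, 0.35, 0.01, -7.1, 1.2, 1.8, 0.0], [0.01, 0.44, 0.01, -8.8, 1.5, 2.3, 0.0], [0.01, 0.53, 0.01, -10.6, 1.8, 2.7, 0.0]]
```

Request:
arm_command --pt "0.0 -0.06 0.0 0.0 0.0 -0.8 1.0" --pt "0.0 -0.06 0.0 0.1 0.0 -1.6 1.0" --pt "0.0 -0.06 0.0 0.2 0.0 -2.2 1.0" --pt "0.0 -0.06 0.0 0.2 0.0 -2.2 1.0" --pt "0.0 -0.06 0.0 0.2 0.0 -2.2 0.0" --pt "0.0 -0.06 0.0 0.2 0.0 -2.2 0.0" --pt "0.0 -0.06 0.0 0.2 0.0 -2.2 0.0" --pt "0.0 -0.06 0.0 0.2 0.0 -2.2 0.0"

```text
time_s: 6.55
tcp_pos: [0.537, 0.3253, 0.2788]
ee_rot: [[0.497, 0.091, -0.863], [0.041, -0.996, -0.081], [-0.867, 0.005, -0.498]]
wrist_force: [-0.3, 0.3, -0.7]
gripper_width: 0.396
gripper_force: 0.0
```

Request:
arm_command --pt "0.0 0.0 0.0 0.0 0.0 -2.3 0.0" --pt "0.0 0.0 0.0 0.0 0.0 -4.5 0.0" --pt "0.0 0.0 0.0 0.0 0.0 -6.8 0.0" --pt "0.0 0.0 0.0 0.0 0.0 -9.0 0.0" --pt "0.0 0.0 0.0 -2.6 0.0 -10.5 0.0" --pt "0.0 0.0 0.0 -5.2 0.0 -12.0 0.0" --pt "0.0 0.09 0.0 -6.9 0.3 -11.3 0.0" --pt "0.0 0.17 0.0 -8.6 0.6 -10.5 0.0"

```text
time_s: 7.22
tcp_pos: [0.5882, 0.3229, 0.4049]
ee_rot: [[0.634, 0.088, -0.768], [0.054, -0.996, -0.069], [-0.771, 0.002, -0.636]]
wrist_force: [0.9, 0.0, 0.3]
gripper_width: 0.498
gripper_force: 0.0
```

Request:
arm_command --pt "0.0 0.09 0.0 -1.7 0.3 0.4 0.0" --pt "0.0 0.18 0.01 -3.5 0.6 0.9 0.0" --pt "0.01 0.27 0.01 -5.3 0.9 1.3 0.0" --pt "0.01 0.35 0.01 -7.1 1.2 1.8 0.0" --pt "0.01 0.44 0.01 -8.8 1.5 2.3 0.0" --pt "0.01 0.53 0.01 -10.6 1.8 2.7 0.0" --pt "0.01 0.53 0.01 -10.6 1.8 2.7 0.0"

```text
time_s: 7.8
tcp_pos: [0.4961, 0.2969, 0.4773]
ee_rot: [[0.939, 0.079, -0.336], [0.075, -0.997, -0.025], [-0.337, -0.002, -0.942]]
wrist_force: [0.4, 0.6, 3.0]
gripper_width: 0.5
gripper_force: 0.0
```

Run:
```python
from h import *
err();p=P["L"]
# clear of the top camera's view: pitch -65, in front of box and to the left (away from camera line)
plan([(np.array([.36,.42,.36]),tool(p[2],-75),0,8)])
```

```text
t 7.80 pos [0.4961 0.2969 0.4773] err mm [-4.2 -2.9  7.3] rot deg [-0.   0.2 -0.1] F [0.4 0.6 3. ] w 0.5 gf 0.0 j [  41.   24.   39.  -13. -120.   49.]
[[0.0, 0.08, 0.0, -1.1, -1.6, 1.9, 0.0], [0.0, 0.15, 0.0, -2.1, -3.3, 3.7, 0.0], [0.0, 0.23, 0.0, -3.2, -4.9, 5.6, 0.0], [0.0, 0.3, 0.0, -4.3, -6.5, 7.4, 0.0], [0.0, 0.38, 0.0, -5.3, -8.2, 9.3, 0.0], [0.0, 0.46, 0.0, -6.4, -9.8, 11.1, 0.0], [0.0, 0.53, 0.0, -7.5, -11.4, 13.0, 0.0], [0.0, 0.61, 0.0, -8.5, -13.0, 14.8, 0.0]]
```

Request:
arm_command --pt "0.0 0.08 0.0 -1.1 -1.6 1.9 0.0" --pt "0.0 0.15 0.0 -2.1 -3.3 3.7 0.0" --pt "0.0 0.23 0.0 -3.2 -4.9 5.6 0.0" --pt "0.0 0.3 0.0 -4.3 -6.5 7.4 0.0" --pt "0.0 0.38 0.0 -5.3 -8.2 9.3 0.0" --pt "0.0 0.46 0.0 -6.4 -9.8 11.1 0.0" --pt "0.0 0.53 0.0 -7.5 -11.4 13.0 0.0" --pt "0.0 0.61 0.0 -8.5 -13.0 14.8 0.0"

```text
time_s: 8.47
tcp_pos: [0.3584, 0.4192, 0.3606]
ee_rot: [[0.964, 0.076, 0.253], [0.074, -0.997, 0.02], [0.254, -0.001, -0.967]]
wrist_force: [0.2, 0.2, 0.3]
gripper_width: 0.499
gripper_force: 0.0
```

Request:
arm_command --pt "0 0 0 0 0 0 0" --pt "0 0 0 0 0 0 0"

```text
time_s: 8.63
tcp_pos: [0.3576, 0.4183, 0.3589]
ee_rot: [[0.965, 0.08, 0.249], [0.079, -0.997, 0.015], [0.249, 0.005, -0.968]]
wrist_force: [0.1, -0.1, 0.8]
gripper_width: 0.501
gripper_force: 0.0
```

Run:
```python
from h import *
err();p=P["L"]
c=capture("top");im=c["pixels"].copy()
# model: grip top rectangle outline (block axis at y=0, grip 76x24, top 57mm above underside), centre u=-10mm
B=lambda u,y,n:Rz(p[2])@(np.array([0,y,.045])+u*U+n*N)+[p[0],p[1],0]
q=proj(c,[B(-.010+a,b,.057) for a,b in((-.038,-.012),(.038,-.012),(.038,.012),(-.038,.012))]);print(q.round(0).tolist(),B(-.01,0,.047))
g=cv2.resize(im[170:300,150:320],None,fx=4,fy=4)
cv2.imwrite("pics/t2.png",g)
```

```text
t 8.63 pos [0.3576 0.4183 0.3589] err mm [-2.8 -1.3 -1.1] rot deg [-0.3 -0.6 -0.3] F [ 0.1 -0.1  0.8] w 0.501 gf 0.0 j [ 73.   6. -10.  15. -69.  17.]
[[240.0, 258.0], [237.0, 227.0], [227.0, 228.0], [230.0, 258.0]] [0.54616183 0.3264013  0.08337028]
```

View pics/t2.png

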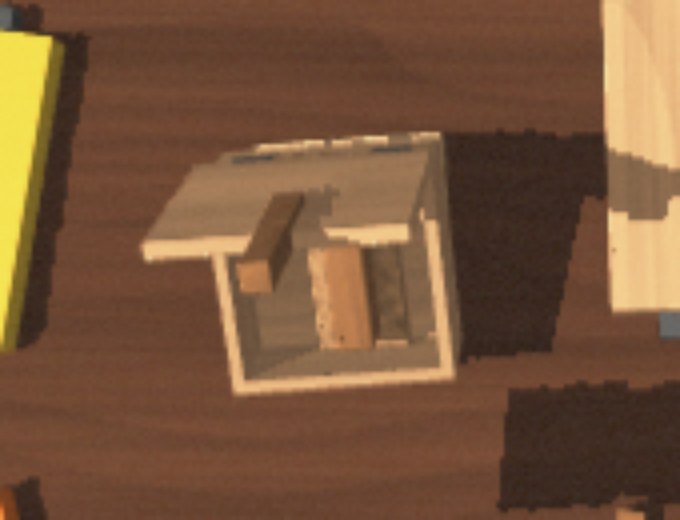

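The left box holds the sanding block: an orange grip over a dark cork base, with the grip at crop (318–372, 248–348), matching the model. I'll fit rough arm kinematics from the logged poses to choose a reachable tool pitch.

```bash
cat > kin.py <<'E'
from h import *
from scipy.optimize import least_squares
D=[([86.32,22.09,.38,-.03,-68.41],(.198,.5922,.2405),(-.0006,-.0021,-1)),([53,11,-58,100,-29],(.4005,.3488,.1522),(.617,.026,-.786)),([58,16,-34,21,-34],(.4437,.3227,.1403),(.245,.014,-.969)),
([55,23,-37,24,-25],(.4575,.3139,.0667),(.209,.002,-.978)),([43,31,7,-16,-90],(.4514,.3194,.1809),(-.471,-.049,-.881)),([34,47,41,-33,-133],(.5173,.3252,.2672),(-.834,-.078,-.546)),
([41,24,39,-13,-120],(.4961,.2969,.4773),(-.336,-.025,-.942)),([73,6,-10,15,-69],(.3576,.4183,.3589),(.249,.015,-.968))]
def fk(j,k):
    a1,h,L2,L3,b,d=k;j=np.radians(j);e=j[2]-j[1]
    A=Ro.from_euler("ZY",[j[0],-e]);z=(A*Ro.from_euler("XY",[j[3],-j[4]])).apply([1,0,0])
    w=Rz(j[0])@[a1+L2*np.sin(j[1]),0,h+L2*np.cos(j[1])]+A.apply([L3,0,b])
    return w+d*z,z
r=least_squares(lambda k:np.concatenate([fk(j,k)[0]-p for j,p,z in D]),[0,.3,.4,.4,0,.2])
k=r.x;print(k.round(3),"rms",r.fun.std().round(4),"dir",max(np.abs(fk(j,k)[1]-z).max() for j,p,z in D))
lo=np.array([-179,-69,-61,-181,-171]);hi=np.array([179,118,80,117,-9.2])
def ik(p,z,j0): 
    q=least_squares(lambda j:np.r_[(fk(j,k)[0]-p)*10,fk(j,k)[1]-z],np.clip(j0,lo+1,hi-1),bounds=(lo,hi));return q.x.round(0),q.cost.round(5)
if __name__=="__main__":
    p=P["L"];B=lambda u,y,n:Rz(p[2])@(np.array([0,y,.045])+u*U+n*N)+[p[0],p[1],0]
    for a in(-65,-70,-75,-80): print(a,ik(B(-.014,0,.048),tool(p[2],a)[:,2],[45,30,-30,20,-30]),ik(B(-.014,0,.048)+.1*Rz(p[2])@N,tool(p[2],a)[:,2],[45,30,-30,20,-30]))
E
python3 kin.py
```

```text
[ 0.315  0.118  0.017  0.213  0.115 -0.118] rms 0.0899 dir 0.762374190386665
-65 (array([ 28., 117.,  62., -19., -54.]), np.float64(0.40011)) (array([ 30., 102.,  62., -17., -49.]), np.float64(0.1089))
-70 (array([ 29., 117.,  62., -14., -55.]), np.float64(0.35334)) (array([ 31., 102.,  62., -13., -50.]), np.float64(0.08429))
-75 (array([ 29., 118.,  62., -10., -56.]), np.float64(0.30839)) (array([ 31., 103.,  62.,  -9., -51.]), np.float64(0.06257))
-80 (array([ 30., 118.,  62.,  -6., -58.]), np.float64(0.26566)) (array([ 32., 103.,  62.,  -6., -53.]), np.float64(0.04391))
```

```bash
sed -i 's/\[j\[3\],-j\[4\]\]/[-j[3],-j[4]]/; s/\[0,.3,.4,.4,0,.2\])/[0,.3,.4,.4,0,.2]);/' kin.py; python3 kin.py; python3 -c "
from kin import *
for j,p,z in D: print(j,fk(j,k)[1].round(2),z,((fk(j,k)[0]-p)*1e3).round(0))"
```

```text
[0.136 0.087 0.496 0.292 0.041 0.233] rms 0.0829 dir 0.01605956066586227
-65 (array([ 36.,  28., -33.,  58., -15.]), np.float64(0.0)) (array([ 38.,  16., -29.,  31., -27.]), np.float64(0.0))
-70 (array([ 35.,  28., -29.,  33., -18.]), np.float64(0.0)) (array([ 37.,  17., -25.,  20., -32.]), np.float64(0.0))
-75 (array([ 34.,  29., -25.,  18., -24.]), np.float64(0.0)) (array([ 36.,  19., -22.,  13., -37.]), np.float64(0.0))
-80 (array([ 33.,  30., -22.,  10., -30.]), np.float64(0.0)) (array([ 35.,  20., -18.,   7., -43.]), np.float64(0.0))
[0.136 0.087 0.496 0.292 0.041 0.233] rms 0.0829 dir 0.01605956066586227
[86.32, 22.09, 0.38, -0.03, -68.41] [-0. -0. -1.] (-0.0006, -0.0021, -1) [-159.   14.    3.]
[53, 11, -58, 100, -29] [ 0.62  0.03 -0.79] (0.617, 0.026, -0.786) [-32. -45. -19.]
[58, 16, -34, 21, -34] [ 0.24  0.01 -0.97] (0.245, 0.014, -0.969) [-127.   95.   -0.]
[55, 23, -37, 24, -25] [ 0.21 -0.   -0.98] (0.209, 0.002, -0.978) [-116.  104.   17.]
[43, 31, 7, -16, -90] [-0.47 -0.07 -0.88] (-0.471, -0.049, -0.881) [-69. 125.  45.]
[34, 47, 41, -33, -133] [-0.84 -0.08 -0.54] (-0.834, -0.078, -0.546) [-56.  98.  43.]
[41, 24, 39, -13, -120] [-0.33 -0.03 -0.94] (-0.336, -0.025, -0.942) [-113.   96.  -43.]
[73, 6, -10, 15, -69] [ 0.26  0.02 -0.97] (0.249, 0.015, -0.968) [-157.   45.  -45.]
```

```bash
sed -i 's/a1,h,L2,L3,b,d=k/a1,h,L2,L3,b,d,c=k/; s/np.sin(j\[1\]),0,h/np.sin(j[1]),c,h/; s/\[0,.3,.4,.4,0,.2\]/[0,.3,.4,.4,0,.2,-.1]/' kin.py; python3 kin.py
```

```text
[ 0.155  0.091  0.443  0.283  0.049  0.195 -0.13 ] rms 0.0376 dir 0.01605956066586227
-65 (array([ 48.,  28., -33.,  59., -20.]), np.float64(0.0)) (array([ 52.,  16., -30.,  36., -32.]), np.float64(0.0))
-70 (array([ 47.,  29., -29.,  39., -22.]), np.float64(0.0)) (array([ 50.,  17., -27.,  25., -35.]), np.float64(0.0))
-75 (array([ 46.,  29., -26.,  24., -25.]), np.float64(0.0)) (array([ 49.,  18., -24.,  17., -39.]), np.float64(0.0))
-80 (array([ 45.,  30., -23.,  13., -30.]), np.float64(0.0)) (array([ 48.,  19., -21.,  10., -43.]), np.float64(0.0))
```

Run:
```python
from h import *
p=P["L"];B=lambda u,y,n:Rz(p[2])@(np.array([0,y,.045])+u*U+n*N)+[p[0],p[1],0]
G=B(-.018,0,.048);T=tool(p[2],-69);print(G)
plan([(G-.10*T[:,2],T,0,13),(G-.10*T[:,2],T,0,3)])
```

```text
[0.53851086 0.32581924 0.08089565]
[[0.0, 0.01, 0.0, 0.6, 0.8, 1.6, 0.0], [0.0, 0.02, 0.0, 1.3, 1.7, 3.3, 0.0], [0.0, 0.02, 0.0, 1.9, 2.5, 4.9, 0.0], [0.0, 0.03, 0.0, 2.5, 3.3, 6.6, 0.0], [0.0, 0.04, 0.0, 3.2, 4.1, 8.2, 0.0], [0.0, 0.05, 0.0, 3.8, 5.0, 9.9, 0.0], [0.0, 0.06, 0.0, 4.4, 5.8, 11.5, 0.0], [0.0, 0.06, 0.0, 5.0, 6.6, 13.2, 0.0]]
[[0.0, 0.01, 0.0, 0.6, 0.8, 1.7, 0.0], [0.0, 0.02, 0.0, 1.1, 1.7, 3.3, 0.0], [0.0, 0.03, 0.0, 1.6, 2.5, 5.0, 0.0], [0.0, 0.04, 0.0, 2.2, 3.3, 6.7, 0.0], [0.0, 0.04, 0.0, 2.7, 4.1, 8.4, 0.0], [0.0, 0.04, 0.0, 2.7, 4.1, 8.4, 0.0], [0.0, 0.04, 0.0, 2.7, 4.1, 8.4, 0.0], [0.0, 0.04, 0.0, 2.7, 4.1, 8.4, 0.0]]
```

Request:
arm_command --pt "0.0 0.01 0.0 0.6 0.8 1.6 0.0" --pt "0.0 0.02 0.0 1.3 1.7 3.3 0.0" --pt "0.0 0.02 0.0 1.9 2.5 4.9 0.0" --pt "0.0 0.03 0.0 2.5 3.3 6.6 0.0" --pt "0.0 0.04 0.0 3.2 4.1 8.2 0.0" --pt "0.0 0.05 0.0 3.8 5.0 9.9 0.0" --pt "0.0 0.06 0.0 4.4 5.8 11.5 0.0" --pt "0.0 0.06 0.0 5.0 6.6 13.2 0.0"

```text
time_s: 9.35
tcp_pos: [0.4484, 0.3587, 0.2464]
ee_rot: [[0.948, 0.073, 0.31], [0.069, -0.997, 0.024], [0.311, -0.001, -0.951]]
wrist_force: [0.7, 0.3, 0.0]
gripper_width: 0.502
gripper_force: 0.0
```

Request:
arm_command --pt "0.0 0.01 0.0 0.6 0.8 1.7 0.0" --pt "0.0 0.02 0.0 1.1 1.7 3.3 0.0" --pt "0.0 0.03 0.0 1.6 2.5 5.0 0.0" --pt "0.0 0.04 0.0 2.2 3.3 6.7 0.0" --pt "0.0 0.04 0.0 2.7 4.1 8.4 0.0" --pt "0.0 0.04 0.0 2.7 4.1 8.4 0.0" --pt "0.0 0.04 0.0 2.7 4.1 8.4 0.0" --pt "0.0 0.04 0.0 2.7 4.1 8.4 0.0"

```text
time_s: 10.02
tcp_pos: [0.5021, 0.3227, 0.1754]
ee_rot: [[0.935, 0.075, 0.347], [0.07, -0.997, 0.027], [0.349, -0.001, -0.937]]
wrist_force: [0.1, -0.1, 1.4]
gripper_width: 0.501
gripper_force: 0.0
```

Run:
```python
from h import *
err();sync()
p=P["L"];B=lambda u,y,n:Rz(p[2])@(np.array([0,y,.045])+u*U+n*N)+[p[0],p[1],0]
G=B(-.018,0,.048);T=tool(p[2],-69)
plan([(G,T,0,7),(G,T,0,1)])
```

```text
t 10.02 pos [0.5021 0.3227 0.1754] err mm [-0.8 -0.8  1.2] rot deg [-0.1 -0.3  0.1] F [ 0.1 -0.1  1.4] w 0.501 gf 0.0 j [ 54.  15. -33.  30. -32.  16.]
[[0.0, 0.0, 0.0, 0.0, 0.0, 1.4, 0.0], [0.0, 0.0, 0.0, 0.0, 0.0, 2.9, 0.0], [0.0, 0.0, 0.0, 0.1, 0.0, 4.3, 0.0], [0.0, 0.01, 0.0, 0.1, 0.0, 5.8, 0.0], [0.0, 0.01, 0.0, 0.1, 0.0, 7.2, 0.0], [0.0, 0.01, 0.0, 0.1, 0.0, 8.7, 0.0], [0.0, 0.01, 0.0, 0.1, 0.0, 10.1, 0.0], [0.0, 0.01, 0.0, 0.1, 0.0, 10.1, 0.0]]
```

Good. Going down to 8.7 cm first, as a force check.

Request:
arm_command --pt "0.0 0.0 0.0 0.0 0.0 1.4 0.0" --pt "0.0 0.0 0.0 0.0 0.0 2.9 0.0" --pt "0.0 0.0 0.0 0.1 0.0 4.3 0.0" --pt "0.0 0.01 0.0 0.1 0.0 5.8 0.0" --pt "0.0 0.01 0.0 0.1 0.0 7.2 0.0" --pt "0.0 0.01 0.0 0.1 0.0 8.0 0.0" --pt "0.0 0.01 0.0 0.1 0.0 8.7 0.0" --pt "0.0 0.01 0.0 0.1 0.0 8.7 0.0"

```text
time_s: 10.68
tcp_pos: [0.5321, 0.3247, 0.0926]
ee_rot: [[0.931, 0.077, 0.356], [0.072, -0.997, 0.026], [0.357, 0.002, -0.934]]
wrist_force: [-0.2, -0.4, -1.1]
gripper_width: 0.502
gripper_force: 0.0
```

Request:
arm_command --pt "0 0 0 0 0 0.5 0" --pt "0 0 0 0 0 1.0 0" --pt "0 0 0 0 0 1.4 0" --pt "0 0 0 0 0 1.4 0"

```text
time_s: 11.02
tcp_pos: [0.5371, 0.3254, 0.0805]
ee_rot: [[0.931, 0.077, 0.357], [0.072, -0.997, 0.027], [0.358, 0.001, -0.934]]
wrist_force: [0.2, 0.2, 0.0]
gripper_width: 0.504
gripper_force: 0.0
```

Run:
```python
from h import *
err()
```

```text
t 11.02 pos [0.5371 0.3254 0.0805] err mm [-1.  -0.1 -0.6] rot deg [-0.  -0.  -0.1] F [0.2 0.2 0. ] w 0.504 gf 0.0 j [ 45.  24. -41.  58. -16.  -6.]
```

Now 1.4 mm from the target with no contact force. Closing.

Request:
arm_command --pt "0 0 0 0 0 0 1" --pt "0 0 0 0 0 0 1" --pt "0 0 0 0 0 0 1" --pt "0 0 0 0 0 0 1" --pt "0 0 0 0 0 0 1" --pt "0 0 0 0 0 0 1" --pt "0 0 0 0 0 0 1" --pt "0 0 0 0 0 0 1"

```text
time_s: 11.68
tcp_pos: [0.5367, 0.3236, 0.0802]
ee_rot: [[0.931, 0.075, 0.356], [0.072, -0.997, 0.024], [0.357, 0.003, -0.934]]
wrist_force: [-1.2, -4.8, 5.1]
gripper_width: 0.273
gripper_force: 30.0
```

Run:
```python
from h import *
err();p=P["L"];s=sense();T=s["ee_rot"];x=s["tcp_pos"];R=Rz(p[2]).T
l=R@(x-[p[0],p[1],0])-[0,0,.045];print("grasp in box u,y,n",l@U,l[1],l@N,"pitch",np.degrees(np.arcsin(T[2,2])))
sync()
n=Rz(p[2])@N
plan([(x+.10*n,T,1,10),(x+.10*n+np.array([-.06,-.02,.06]),T,1,4),(x+.10*n+np.array([-.06,-.02,.06]),T,1,2)])
```

```text
t 11.68 pos [0.5367 0.3236 0.0802] err mm [-1.4 -1.9 -0.9] rot deg [-0.2 -0.1 -0.1] F [-1.2 -4.8  5.1] w 0.273 gf 29.954771613702178 j [ 45.  24. -41.  58. -16.  -6.]
grasp in box u,y,n -0.02010664772729312 -0.0020954288562928095 0.04822127450393908 pitch -69.09489064860732
[[0.0, 0.0, 0.0, -0.1, 0.0, -1.0, 1.0], [0.0, 0.0, 0.0, -0.1, 0.0, -2.0, 1.0], [0.0, 0.0, 0.0, -0.2, 0.0, -3.0, 1.0], [0.0, 0.0, 0.0, -0.3, 0.0, -4.0, 1.0], [0.0, 0.0, 0.0, -0.4, 0.0, -5.0, 1.0], [0.0, 0.0, 0.0, -0.4, 0.0, -6.0, 1.0], [0.0, 0.0, 0.0, -0.5, 0.0, -7.0, 1.0], [0.0, 0.0, 0.0, -0.6, 0.0, -8.0, 1.0]]
[[0.0, 0.0, 0.0, 0.0, 0.0, -1.0, 1.0], [0.0, 0.0, 0.0, -0.1, 0.0, -2.0, 1.0], [0.0, 0.0, 0.0, -1.0, 0.4, -3.9, 1.0], [0.0, 0.0, 0.0, -1.9, 0.8, -5.9, 1.0], [0.0, 0.0, 0.0, -2.8, 1.2, -7.8, 1.0], [0.0, 0.0, 0.0, -3.7, 1.6, -9.8, 1.0], [0.0, 0.0, 0.0, -3.7, 1.6, -9.8, 1.0], [0.0, 0.0, 0.0, -3.7, 1.6, -9.8, 1.0]]
```

Request:
arm_command --pt "0.0 0.0 0.0 -0.1 0.0 -1.0 1.0" --pt "0.0 0.0 0.0 -0.1 0.0 -2.0 1.0" --pt "0.0 0.0 0.0 -0.2 0.0 -3.0 1.0" --pt "0.0 0.0 0.0 -0.3 0.0 -4.0 1.0" --pt "0.0 0.0 0.0 -0.4 0.0 -5.0 1.0" --pt "0.0 0.0 0.0 -0.4 0.0 -6.0 1.0" --pt "0.0 0.0 0.0 -0.5 0.0 -7.0 1.0" --pt "0.0 0.0 0.0 -0.6 0.0 -8.0 1.0"

```text
time_s: 12.35
tcp_pos: [0.5016, 0.3227, 0.1517]
ee_rot: [[0.932, 0.077, 0.354], [0.073, -0.997, 0.027], [0.355, 0.0, -0.935]]
wrist_force: [-0.1, 0.6, -2.4]
gripper_width: 0.271
gripper_force: 29.9
```

Request:
arm_command --pt "0.0 0.0 0.0 0.0 0.0 -1.0 1.0" --pt "0.0 0.0 0.0 -0.1 0.0 -2.0 1.0" --pt "0.0 0.0 0.0 -1.0 0.4 -3.9 1.0" --pt "0.0 0.0 0.0 -1.9 0.8 -5.9 1.0" --pt "0.0 0.0 0.0 -2.8 1.2 -7.8 1.0" --pt "0.0 0.0 0.0 -3.7 1.6 -9.8 1.0" --pt "0.0 0.0 0.0 -3.7 1.6 -9.8 1.0" --pt "0.0 0.0 0.0 -3.7 1.6 -9.8 1.0"

```text
time_s: 13.02
tcp_pos: [0.4338, 0.3017, 0.2313]
ee_rot: [[0.931, 0.078, 0.355], [0.072, -0.997, 0.029], [0.357, -0.001, -0.934]]
wrist_force: [-0.0, 0.0, -2.2]
gripper_width: 0.271
gripper_force: 29.9
```

Run:
```python
from h import *
err();sync()
b=P["board"];print(b)
# block axes vs tool: block tilt = tool pitch+69.1-90 ; place with tool pitch -94.1, grasp 10.1 mm behind the block's middle, 41.2 mm up
T=tool(b[2],-94.1);g=np.array([b[0],b[1],.025])+Rz(b[2])@[-.0101,0,.0412]
json.dump(g.tolist(),open("g.json","w"));print(g)
plan([(g+[0,0,.13],T,1,14),(g+[0,0,.13],T,1,2)])
```

```text
t 13.02 pos [0.4338 0.3017 0.2313] err mm [-0.7  1.4  0.1] rot deg [ 0.3 -0.  -0. ] F [-0.   0.  -2.2] w 0.271 gf 29.946904624812305 j [ 60.   5. -36.  27. -40.  14.]
[0.64221816 0.11746563 0.05523357]
[0.63213356 0.11690805 0.0662    ]
[[0.0, -0.03, 0.0, 1.1, 1.4, 0.7, 1.0], [0.0, -0.06, 0.0, 2.3, 2.9, 1.4, 1.0], [0.0, -0.09, 0.0, 3.4, 4.3, 2.1, 1.0], [0.0, -0.12, 0.01, 4.5, 5.7, 2.8, 1.0], [0.0, -0.16, 0.01, 5.7, 7.1, 3.5, 1.0], [0.0, -0.19, 0.01, 6.8, 8.6, 4.2, 1.0], [0.0, -0.22, 0.01, 7.9, 10.0, 4.9, 1.0], [0.0, -0.25, 0.01, 9.1, 11.4, 5.6, 1.0]]
[[0.0, -0.03, 0.0, 1.3, 1.4, 0.4, 1.0], [0.0, -0.06, 0.01, 2.5, 2.8, 0.8, 1.0], [0.0, -0.09, 0.01, 3.8, 4.3, 1.2, 1.0], [0.0, -0.12, 0.01, 5.1, 5.7, 1.6, 1.0], [0.0, -0.16, 0.01, 6.4, 7.1, 2.0, 1.0], [0.0, -0.19, 0.01, 7.7, 8.5, 2.4, 1.0], [0.0, -0.19, 0.01, 7.7, 8.5, 2.4, 1.0], [0.0, -0.19, 0.01, 7.7, 8.5, 2.4, 1.0]]
```

The straight path would pass the open lid too closely, so I'll go sideways first and then forward.

Run:
```python
from h import *
sync();b=P["board"];T=tool(b[2],-94.1);g=np.array(json.load(open("g.json")))
p,R=cmd();m=np.array([.44,.117,.22])
plan([(m,tool(b[2],-80),1,8),(g+[0,0,.10],T,1,8)])
```

```text
[[0.0, -0.02, 0.0, -0.1, 2.3, 0.1, 1.0], [0.0, -0.05, 0.01, -0.3, 4.6, 0.2, 1.0], [0.0, -0.07, 0.01, -0.4, 6.9, 0.3, 1.0], [0.0, -0.1, 0.01, -0.6, 9.2, 0.4, 1.0], [0.0, -0.12, 0.01, -0.7, 11.5, 0.5, 1.0], [-0.01, -0.14, 0.02, -0.9, 13.8, 0.6, 1.0], [-0.01, -0.17, 0.02, -1.0, 16.2, 0.6, 1.0], [-0.01, -0.19, 0.02, -1.2, 18.5, 0.7, 1.0]]
[[0.0, -0.03, 0.0, 2.3, 0.1, 1.1, 1.0], [0.0, -0.06, 0.0, 4.5, 0.2, 2.2, 1.0], [0.0, -0.09, 0.0, 6.8, 0.4, 3.3, 1.0], [0.0, -0.12, 0.0, 9.0, 0.5, 4.3, 1.0], [0.0, -0.15, 0.0, 11.3, 0.6, 5.4, 1.0], [0.0, -0.18, 0.0, 13.5, 0.8, 6.5, 1.0], [0.0, -0.22, 0.0, 15.8, 0.9, 7.6, 1.0], [0.0, -0.25, 0.0, 18.0, 1.0, 8.7, 1.0]]
```

Request:
arm_command --pt "0.0 -0.02 0.0 -0.1 2.3 0.1 1.0" --pt "0.0 -0.05 0.01 -0.3 4.6 0.2 1.0" --pt "0.0 -0.07 0.01 -0.4 6.9 0.3 1.0" --pt "0.0 -0.1 0.01 -0.6 9.2 0.4 1.0" --pt "0.0 -0.12 0.01 -0.7 11.5 0.5 1.0" --pt "-0.01 -0.14 0.02 -0.9 13.8 0.6 1.0" --pt "-0.01 -0.17 0.02 -1.0 16.2 0.6 1.0" --pt "-0.01 -0.19 0.02 -1.2 18.5 0.7 1.0"

```text
time_s: 13.68
tcp_pos: [0.4401, 0.115, 0.2189]
ee_rot: [[0.984, 0.055, 0.171], [0.055, -0.998, 0.003], [0.171, 0.006, -0.985]]
wrist_force: [0.4, -0.3, -2.3]
gripper_width: 0.271
gripper_force: 29.9
```

Request:
arm_command --pt "0.0 -0.03 0.0 2.3 0.1 1.1 1.0" --pt "0.0 -0.06 0.0 4.5 0.2 2.2 1.0" --pt "0.0 -0.09 0.0 6.8 0.4 3.3 1.0" --pt "0.0 -0.12 0.0 9.0 0.5 4.3 1.0" --pt "0.0 -0.15 0.0 11.3 0.6 5.4 1.0" --pt "0.0 -0.18 0.0 13.5 0.8 6.5 1.0" --pt "0.0 -0.22 0.0 15.8 0.9 7.6 1.0" --pt "0.0 -0.25 0.0 18.0 1.0 8.7 1.0"

```text
time_s: 14.35
tcp_pos: [0.6341, 0.1157, 0.1627]
ee_rot: [[0.995, 0.054, -0.079], [0.053, -0.999, -0.01], [-0.08, 0.006, -0.997]]
wrist_force: [0.2, 0.2, -1.6]
gripper_width: 0.275
gripper_force: 29.9
```

Request:
arm_command --pt "0 0 0 0 0 0 1" --pt "0 0 0 0 0 0 1" --pt "0 0 0 0 0 0 1"

```text
time_s: 14.6
tcp_pos: [0.632, 0.1157, 0.1634]
ee_rot: [[0.995, 0.054, -0.079], [0.053, -0.999, -0.011], [-0.079, 0.007, -0.997]]
wrist_force: [-0.6, 0.4, -2.6]
gripper_width: 0.274
gripper_force: 29.9
```

Run:
```python
from h import *
err();sync();b=P["board"];g=np.array(json.load(open("g.json")));T=tool(b[2],-94.1)
for n,r in(("scene",(150,360,250,470)),):
    c=capture(n);y0,y1,x0,x1=r
    im=c["pixels"].copy()
    cv2.imwrite("pics/s3.png",cv2.resize(im[y0:y1,x0:x1],None,fx=2.7,fy=2.7))
plan([(g+[0,0,.02],T,1,8)])
```

```text
t 14.60 pos [0.632  0.1157 0.1634] err mm [-0.2 -1.6 -2.4] rot deg [-0.2 -0.2  0.1] F [-0.6  0.4 -2.6] w 0.274 gf 29.94699176866561 j [ 24.  29.   1.  -1. -66.  70.]
[[0.0, 0.0, 0.0, 0.1, 0.0, 1.0, 1.0], [0.0, 0.0, 0.0, 0.2, 0.0, 1.9, 1.0], [0.0, 0.0, 0.0, 0.2, -0.1, 2.9, 1.0], [0.0, 0.0, 0.0, 0.3, -0.1, 3.8, 1.0], [0.0, 0.0, 0.0, 0.4, -0.1, 4.8, 1.0], [0.0, 0.01, 0.0, 0.5, -0.1, 5.8, 1.0], [0.01, 0.01, 0.0, 0.5, -0.2, 6.7, 1.0], [0.01, 0.01, 0.0, 0.6, -0.2, 7.7, 1.0]]
```

View pics/s3.png

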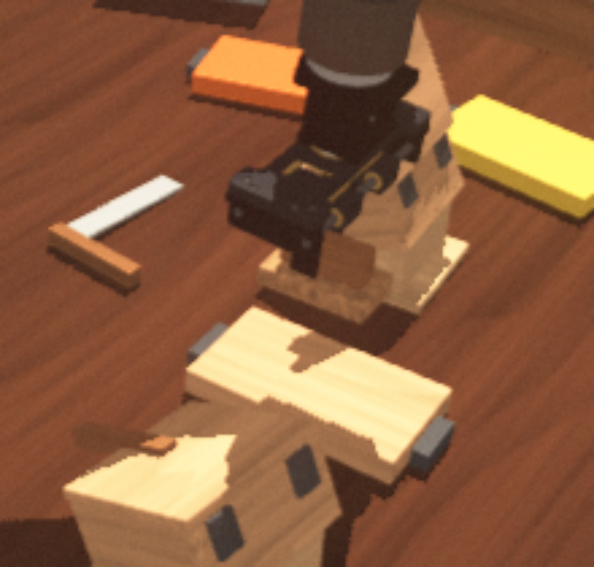

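The scene view shows the block held level over the board: its lower edge, (260,280) to (365,320) in the crop, runs parallel to the board's edge. Lowering it.

Request:
arm_command --pt "0.0 0.0 0.0 0.1 0.0 1.0 1.0" --pt "0.0 0.0 0.0 0.2 0.0 1.9 1.0" --pt "0.0 0.0 0.0 0.2 -0.1 2.9 1.0" --pt "0.0 0.0 0.0 0.3 -0.1 3.8 1.0" --pt "0.0 0.0 0.0 0.4 -0.1 4.8 1.0" --pt "0.0 0.0 0.0 0.5 -0.1 5.8 1.0" --pt "0.0 0.01 0.0 0.5 -0.2 6.7 1.0" --pt "0.0 0.01 0.0 0.6 -0.2 7.7 1.0"

```text
time_s: 15.32
tcp_pos: [0.6321, 0.1178, 0.0871]
ee_rot: [[0.996, 0.055, -0.066], [0.054, -0.998, -0.009], [-0.067, 0.006, -0.998]]
wrist_force: [0.1, 0.0, -2.1]
gripper_width: 0.271
gripper_force: 29.9
```

Request:
arm_command --pt "0 0 0 0 0 0 1" --pt "0 0 0 0 0 0 1"

```text
time_s: 15.48
tcp_pos: [0.6321, 0.1175, 0.0871]
ee_rot: [[0.996, 0.055, -0.068], [0.054, -0.998, -0.01], [-0.068, 0.007, -0.998]]
wrist_force: [-0.5, 0.6, -1.7]
gripper_width: 0.272
gripper_force: 29.9
```

Run:
```python
from h import *
err();sync();b=P["board"];g=np.array(json.load(open("g.json")));T=tool(b[2],-94.1);s=sense()
print("to go",g-s["tcp_pos"],"pitch",np.degrees(np.arctan2(s["ee_rot"][2,2],s["ee_rot"][0,2])),"roll",s["ee_rot"][2,1])
plan([(g,T,1,8)])
```

```text
t 15.48 pos [0.6321 0.1175 0.0871] err mm [0.3 0.4 1. ] rot deg [-0.6  0.1 -0.1] F [-0.5  0.6 -1.7] w 0.272 gf 29.9470020015724 j [ 24.  33.  -4.  -1. -56.  69.]
to go [ 2.62378064e-05 -6.17576270e-04 -2.09454982e-02] pitch -93.87534695920719 roll 0.006546981165375424
[[0.0, 0.0, 0.0, 0.0, 0.0, 0.3, 1.0], [0.0, 0.0, 0.0, 0.0, 0.0, 0.5, 1.0], [0.0, 0.0, 0.0, 0.1, 0.0, 0.8, 1.0], [0.0, 0.0, 0.0, 0.1, 0.0, 1.0, 1.0], [0.0, 0.0, 0.0, 0.1, 0.0, 1.3, 1.0], [0.0, 0.0, 0.0, 0.1, 0.0, 1.6, 1.0], [0.01, 0.0, 0.0, 0.1, 0.0, 1.8, 1.0], [0.01, 0.0, 0.0, 0.1, 0.0, 2.1, 1.0]]
```

Request:
arm_command --pt "0 0 0 0 0 0.4 1" --pt "0 0 0 0 0 0.8 1" --pt "0 0 0 0.1 0 1.2 1" --pt "0 0 0 0.1 0 1.5 1" --pt "0.01 0 0 0.1 0 1.7 1" --pt "0.01 0 0 0.1 0 1.8 1" --pt "0.01 0 0 0.1 0 1.8 1"

```text
time_s: 16.07
tcp_pos: [0.6322, 0.1174, 0.0699]
ee_rot: [[0.996, 0.054, -0.067], [0.054, -0.999, 0.001], [-0.067, -0.004, -0.998]]
wrist_force: [-0.7, 0.4, -1.6]
gripper_width: 0.271
gripper_force: 29.9
```

Request:
arm_command --pt "0 0 0 0 0 0.1 1" --pt "0 0 0 0 0 0.1 1" --pt "0 0 0 0 0 0.2 1" --pt "0 0 0 0 0 0.2 1"

```text
time_s: 16.4
tcp_pos: [0.632, 0.1176, 0.068]
ee_rot: [[0.996, 0.054, -0.067], [0.054, -0.999, 0.001], [-0.066, -0.004, -0.998]]
wrist_force: [0.8, -0.6, -1.9]
gripper_width: 0.274
gripper_force: 29.9
```

Not in contact yet, with 1.8 mm to go by my estimate. Stepping down in small increments.

Request:
arm_command --pt "0 0 0 0 0 0.1 1" --pt "0 0 0 0 0 0.1 1" --pt "0 0 0 0 0 0.1 1"

```text
time_s: 16.65
tcp_pos: [0.632, 0.1176, 0.067]
ee_rot: [[0.996, 0.054, -0.067], [0.054, -0.999, 0.001], [-0.066, -0.004, -0.998]]
wrist_force: [0.1, -0.0, -2.6]
gripper_width: 0.273
gripper_force: 29.9
```

Request:
arm_command --pt "0 0 0 0 0 0.1 1" --pt "0 0 0 0 0 0.1 1" --pt "0 0 0 0 0 0.1 1"

```text
time_s: 16.9
tcp_pos: [0.6322, 0.1177, 0.0665]
ee_rot: [[0.996, 0.054, -0.066], [0.054, -0.999, 0.001], [-0.066, -0.004, -0.998]]
wrist_force: [0.4, 0.1, -0.8]
gripper_width: 0.272
gripper_force: 29.9
```

Just touching. Pressing a little further to seat it.

Request:
arm_command --pt "0 0 0 0 0 0.1 1" --pt "0 0 0 0 0 0.1 1" --pt "0 0 0 0 0 0.1 1"

```text
time_s: 17.15
tcp_pos: [0.6324, 0.1177, 0.0662]
ee_rot: [[0.996, 0.055, -0.065], [0.055, -0.999, 0.001], [-0.065, -0.004, -0.998]]
wrist_force: [-0.2, -0.1, 4.4]
gripper_width: 0.269
gripper_force: 30.0
```

Run:
```python
from h import *
s=sense();print(s["tcp_pos"],s["wrist_force"],s["moment"],np.degrees(np.arctan2(s["ee_rot"][2,2],s["ee_rot"][0,2])))
```

```text
[0.63237329 0.11772289 0.06618505] [-0.15116116 -0.06952874  4.41759938] [-0.09876876  0.41803138 -0.00970596] -93.73297031030513
```

Request:
arm_command --pt "0 -0.01 0 0 0 0.1 1" --pt "0 -0.01 0 0 0 0.1 1" --pt "0 -0.01 0 0 0 0.1 1"

```text
time_s: 17.4
tcp_pos: [0.6327, 0.1178, 0.0659]
ee_rot: [[0.996, 0.055, -0.074], [0.055, -0.998, 0.0], [-0.074, -0.004, -0.997]]
wrist_force: [-2.5, 0.6, 7.3]
gripper_width: 0.274
gripper_force: 30.0
```

Run:
```python
from h import *
s=sense();print(s["tcp_pos"],s["wrist_force"],s["moment"],np.degrees(np.arctan2(s["ee_rot"][2,2],s["ee_rot"][0,2])))
c=capture("scene");cv2.imwrite("pics/s4.png",cv2.resize(c["pixels"][210:340,310:440],None,fx=4,fy=4))
```

```text
[0.63265152 0.11777897 0.065909  ] [-2.5196516   0.5568443   7.29374323] [-0.12447619  0.65185265 -0.00654829] -94.26803776673346
```

View pics/s4.png

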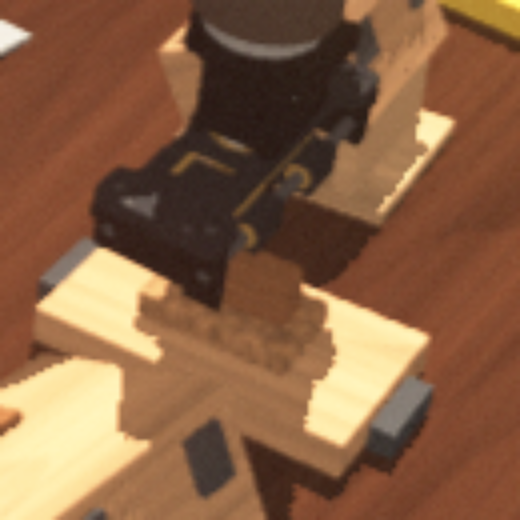

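The crop shows the block lying flat in the middle of the board, with the cork base at (140–325, 285–370). The contact force is 7 N. Releasing and retreating upwards.

Request:
arm_command --pt "0 0 0 0 0 0 0" --pt "0 0 0 0 0 0 0" --pt "0 0 0 0 0 0 0" --pt "0 0 0 0 0 0 0" --pt "0 0 0 0 0 0 0"

```text
time_s: 17.87
tcp_pos: [0.6316, 0.1175, 0.0636]
ee_rot: [[0.996, 0.054, -0.077], [0.054, -0.999, -0.0], [-0.077, -0.004, -0.997]]
wrist_force: [-0.3, 0.1, -0.7]
gripper_width: 0.477
gripper_force: 0.0
```

Request:
arm_command --pt "0 0 0 0 0 -1 0" --pt "0 0 0 0 0 -3 0" --pt "0 0 0 0 0 -5 0" --pt "0 0 0 0 0 -8 0" --pt "0 0 0 0 0 -11 0" --pt "0 0 0 -3 0 -14 0" --pt "0 0 0 -6 0 -17 0" --pt "0 0 0 -9 0 -20 0"

```text
time_s: 18.53
tcp_pos: [0.558, 0.1125, 0.2703]
ee_rot: [[0.996, 0.054, -0.076], [0.054, -0.999, -0.0], [-0.076, -0.004, -0.997]]
wrist_force: [0.9, -0.1, -0.0]
gripper_width: 0.503
gripper_force: 0.0
```

Request:
arm_command --pt "0 0 0 -3 0 -2 0" --pt "0 0 0 -6 0 -4 0" --pt "0 0 0 -9 0 -5 0" --pt "0 0 0 -12 0 -5 0" --pt "0 0 0 -12 0 -5 0" --pt "0 0 0 -12 0 -5 0"

```text
time_s: 19.03
tcp_pos: [0.4425, 0.1061, 0.3295]
ee_rot: [[0.996, 0.055, -0.073], [0.055, -0.998, 0.002], [-0.073, -0.006, -0.997]]
wrist_force: [-0.1, 0.2, -0.2]
gripper_width: 0.5
gripper_force: 0.0
```

Run:
```python
from h import *
s=sense();print(s["time_s"],s["tcp_pos"],s["wrist_force"],s["joint_velocities"].round(1))
c=capture("top");b=P["board"]
B=lambda x,y,z:Rz(b[2])@[x,y,z]+[b[0],b[1],.025]
g=c["pixels"].copy()
for w,d,z in((.048,.027,.018),(.038,.012,.05)):
    cv2.polylines(g,[proj(c,[B(i*w,j*d,z) for i,j in((1,1),(1,-1),(-1,-1),(-1,1))]).round().astype(int)],True,(255,0,255),1)
cv2.imwrite("pics/t4.png",np.hstack([cv2.resize(i[150:265,270:380],None,fx=3.5,fy=3.5) for i in(c["pixels"],g)]))
```

```text
19.0333 [0.44245186 0.10610957 0.3294903 ] [-0.07305666  0.16564421 -0.21251627] [-0.8  3.5  1.3  0.2  0.7  0.1]
```

View pics/t4.png

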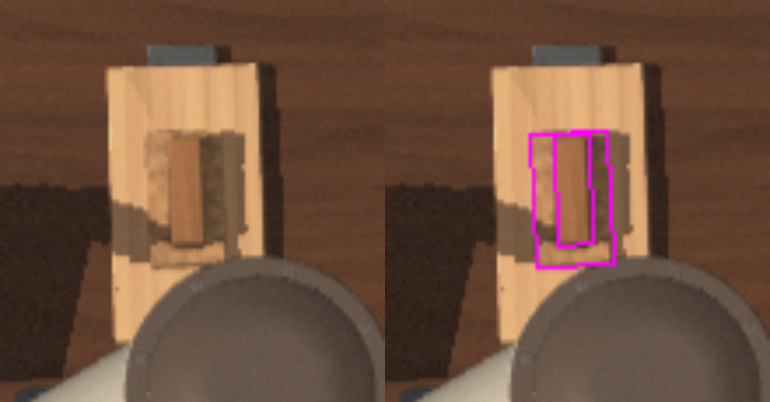

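The overlay confirms it: the block is grip up, centred to about 2 mm and lengthwise with the board. Handing in.

```bash
python3 -c "
from station import finish_job
print(finish_job())"
```

```text
the job is handed in; nothing more can be done
None
```

The sanding block was in the left box; it now rests grip up, centred (to about 2 mm) and lengthwise on the board, only that box's lid was opened, and the job was handed in at about 19 s.

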